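# Set a jar in the one-handed board's ratchet clamp

### The arm

A 7-joint arm with a two-finger parallel gripper is mounted at the origin on the work surface. World frame = base frame: x ahead of the robot, y to its left, z up, the work surface at z = 0. Lengths are in m, angles in rad, forces in N, time in s.
With the tool pointing down it reaches from about 0.4 to 0.875 m from the base axis. Payload 19.3 kg.
Tool frame: the origin (TCP) lies on the centre line of the jaws, within the pads' length; the fingertips stand 25 mm ahead of it and the grasp point (between the pads) lies 6 mm ahead of it (tips_ahead is the distance from the TCP to the fingertips, in m); z points along the fingers, y is the direction in which the jaws open and shut (so a half turn about z gives the same grasp; the last joint's range is limited). The gripper opens to 85 mm and grips with 20 to 120 N. Pads are 22 mm wide; open, the fingers measure 114 mm over their backs; the gripper's body (76 mm by 85 mm) begins 54 mm behind the grasp point. The pads swing forward as they close: fully open they stand 13 mm farther back than shut.
Start: joints at [-1.186, 0.521, -0.036, 1.599, 0.021, 1.021, -0.113], TCP at [0.275, 0.561, 0.256] pointing down, gripper open.
Joint ranges: [-2.91, 2.91], [-0.3, 2.13], [-1.5, 1.42], [0.17, 2.43], [-1.26, 4.41], [0.16, 1.93], [-2.52, 2.52]. Speed limits (rad/s): [1.89, 1.89, 2.39, 2.39, 3.01, 3.01, 3.01].

### API

Orientations are given as [roll, pitch, yaw] about the fixed x, y, z axes, in that order (R = Rz(yaw) Ry(pitch) Rx(roll)).
In Python, from workcell import observe, grab_frame, job_done, outline_of, tips_ahead gives the robot as it stands. The module is installed in compiled form; this text tells all that it offers.
- The arm moves only by the tool move_arm, never from a script. Its argument "motion" is a list of rows, each a list of 2 entries, a list of its own where there are three numbers: the shift along the world's x, y, z in mm, then the turn, a rotation vector about the world's x, y, z in rad. A call has 1 to 12 rows; each row is the pose to reach, as a shift and turn from the pose commanded when the call began; what a row does not reach only later rows make up. A row lasts 1/8 s, in which the tool goes at most 62.5 mm and 10.7 degrees, less where a joint would pass 70% of its speed; a pose out of reach is approached as far as the arm can. A call with a gripper value outside its range is refused whole. "jaw" is the finger opening in mm, from 0 to 85.4, set as the call begins (left out, the last holds). The fingers move at their own pace and stop on an object; "grip_force" is the grip in N (left out, the last holds). Time passes only in rows, so rows that repeat a pose let the fingers close. It gives the time, the measured TCP pose, the force and the opening at its end, in the units of the state.
- observe(): the state, without advancing time (a new reading comes with each control period).
- grab_frame(name): name is "scene" or "top"; returns a dict with "frame" (480x640x3 uint8, red, green, blue), "fx", "fy", "cx", "cy" (pixels), "dist" ([k1, k2, p1, p2, k3] as OpenCV has them; the pictures are not rectified), "T" (4x4, takes a point from camera to world coordinates). Camera axes: x right, y down, z forward; pixel columns grow to the right and rows downward; lengths in m; the calibration is good to about 2 mm. A picture is of the moment at which its call begins. There is no depth.
- job_done(): hands the job in, once; it reports no verdict.
Trained networks look in the newest picture that a camera, given by its name, has taken for a name from the list of things; names that differ only in an ending like _2 or _b are one class to them, and where a whole thing is asked for, a point or a joint stands for the part that bears it (a point fixed in the world has none). Each returns a list of dicts, best first, with "score" (0 to 1); they miss things now and then, are a little off and sometimes report something else, mostly with a low value. They report only what shows in the picture. A call takes as long as a camera call. They do not tell look-alikes from the thing itself.
- outline_of(label, camera): "pixels" (480x640 bool, what is visible of it) and "pixel" ([column, row] in pixels, amid what is visible of it).
The state is a dict: "clock": time; "qpos": joint angles; "qd": joint speeds; "joint_efforts": joint torques, N m; "position": TCP position; "tool_rot": TCP orientation; "force": force on the tool from outside, world axes, zero at the start; "moment": the same for the moment, N m; "grip_width": finger opening in m.
Only numpy, scipy, OpenCV 4.12 (cv2) and the standard library are available. Lean on these libraries where they do the work, as an engineer would, in place of code of your own. Each camera call takes 0.05 s, during which the arm holds its last target.

### The job

Get the red-lidded jar ready for a resident who opens it with one hand: hold the clamp's knob pushed down to free the pawl and turn it back until the jaw is wide enough, stand the jar between jaw and V stop, then advance the knob click by click until the jar is held firmly by the ratchet, and let go. Do not force the knob back against the pawl, ram it down on its stop or overtighten it on the glass, and leave the other things on the table alone.

Things in the scene. Friction and masses are not known exactly. Their poses are not given: they have to be found in the camera images.
- vice: One-handed kitchen board with a ratchet jar clamp: white, 350 x 200 mm, top 18 mm above the table. Own y runs along it from the knob's axis (y -85 mm, x 0) past the sliding jaw to the V stop; x across, z up; origin on the table. Two 10 mm guide rods at x +-46 mm, 7 to 17 mm above its top. The V stop (rubber faces 40 mm tall) centres the jar in x.
- bay (a point): Where the jar's axis goes before clamping, on the board's top (y 73.5 mm); axes as the board's. The V stop is pegged differently each day and its place is not reported: a jar seated in it has its axis anywhere between y +3.5 and +19.5 mm of this point. The jaw pushes the jar there. Feel for it.
- knob_grip (a point): Point on the knob's upright axis, in its grip: a red bar 56 mm long (own x), 14 mm thick (own y), 34 mm tall, its top 11 mm above this point and the red dome (43 mm wide) it stands on 23 mm below. It is 115 mm above the table with the knob up, and moves and turns with the knob.
- spindle (a joint): Turn of knob and ratchet wheel, rad: 0 jaw wide open, grows clockwise seen from above, closing the jaw 20 mm per rad (to 2.6). 30 teeth: a click each 0.209 rad. Clear width for a jar: 81 mm, +-8 mm by the pegging of the stop, less 20 mm per rad. Clockwise it turns freely (under 0.1 N m at up to 0.5 rad/s); back it is held at the last tooth passed, unless the knob is held pushed down.
- plunger (a joint): How far the knob is pushed down its shaft, m: 0 up, about 0.0095 on its stop. A spring holds it up (5 N at first, about 11 N at the stop). From 6.5 mm down its domed foot holds the pawl clear of the teeth; keep it there while turning back. Let up, it rises by itself and the pawl drops in.
- collar: Steel stop collar on the shaft under the knob, 20 mm wide, mostly hidden. Ramming the knob down on it with over 20 N damages it.
- knob: The whole red knob (dome, disc, grip bar), origin at the foot of its domed foot, 41 mm below knob_grip.
- pawl: Yellow pawl, 45 mm long, pivoted at this origin beside the wheel. Turned by 0 to 0.1 rad about its upright axis from the board's own yaw it is in the teeth, beyond 0.12 rad clear of them.
- ratchet: Dark steel ratchet wheel under the knob, 74 mm wide, 10 mm thick, origin on the axis at its underside. Forcing it back against the engaged pawl with over 30 N (about 1 N m at the knob) damages the teeth.
- jaw: Sliding jaw, 112 mm wide, and its sprung rubber pad (56 mm wide, top 60 mm above the table). Pad face, uncompressed: 32 mm from this origin in own +y. Springs 2.5 N/mm: with the jar against both sides each click adds about 10 N; 1 N is felt as 0.02 N m at the knob. Firm: 10 to 25 N, i.e. 2 clicks after the first pinch. Slack under 8 N; glass breaks over 30 N. Let go between clicks, it springs back to the last.
- jar_mid (a point): The jar to clamp: amber glass with a red lid, 56 mm dia all the way up, 90 mm tall, about 0.2 to 0.4 kg. This point is its centre, half-way up (45 mm above its foot); own z up.
- green_jar: The other jar, same shape as the red-lidded one but with a green lid (56 mm dia, 90 mm tall), origin under its centre; leave it alone
- mug: Blue mug, 74 mm dia, 85 mm tall, handle to its own +y, origin under its centre; leave it alone
- spatula: Steel-bladed spatula with a wooden handle, 260 mm, lying along its own x; leave it alone
- tin: White tin with a green band, 68 mm dia, 110 mm tall, origin under its centre; leave it alone
Mind the look-alikes: they are no part of the job. Leave any brown or yellow look-alike of the part that bears jar_mid alone.

How it is judged:
On the way, in this order (a step that is already met when the one before it is completed fails the run):
1. The jaw has been turned back wide enough for the jar (knob turned back to below 0.75 rad) (value of joint spindle below 0.75 rad), for 0.2 s.
2. The jar stands upright on the board between jaw and V stop, let go (horizontal distance between jar_mid and bay below 0.028 m and z of jar_mid in the frame of bay between 0.04 and 0.05 m and angle between jar_mid's own z axis and vertical below 0.12 rad and contact force between the fingers and jar below 0.1 N and linear speed of jar below 0.02 m/s), for 0.2 s.
At the end, for the whole second after the job is handed in: The red-lidded jar stands upright (within 7 degrees) on the board, its axis within 28 mm of the bay point, pressed by the jaw with 8 to 30 N, with the knob up (pushed in less than 2 mm), let go and at rest, so that the pawl alone holds the clamp (horizontal distance between jar_mid and bay below 0.028 m and z of jar_mid in the frame of bay between 0.04 and 0.05 m and angle between jar_mid's own z axis and vertical below 0.12 rad and contact force between jaw and jar between 8 and 30 N and value of joint plunger below 0.002 m and velocity of joint spindle between -0.05 and 0.05 rad/s and linear speed of jar below 0.02 m/s); the robot touches nothing.
It fails at once if The knob is forced back against the engaged pawl (over 30 N between pawl and ratchet wheel) (contact force between pawl and ratchet above 30 N).
It fails at once if The knob is rammed down on its stop collar (over 20 N) (contact force between knob and collar above 20 N).
It fails at once if The jar is overtightened: the jaw presses it with more than 30 N (contact force between jaw and jar above 30 N).
It fails at once if The jar is tipped over (more than 30 degrees) (angle between jar_mid's own z axis and vertical above 0.52 rad).
It fails at once if A bystander (green-lidded jar, mug, spatula, tin) is moved by more than 3 cm (distance of any of green_jar, mug, spatula, tin from where it was at the start of the episode above 0.03 m).
It also fails if it takes over 72 s, if anything falls off the work surface, if the arm or the gripper's body presses on something with over 40 N, if the wrist force passes 120 N, or if a joint passes its speed limit or range.

## Working session

There is one attempt and no reset: what is moved stays moved. The work goes in short steps, Python scripts to look and compute and a tool call to move; the robot and the scene stay as the last step left them, time stands still between calls to the robot, and variables do not carry over. Pictures are saved under pics/ and viewed, and the job is handed in when it is done.

Besides the shell and the picture viewer there is one more tool, called after "Call:" by a JSON object that holds its "name" and its "arguments", one argument or row to a line. move_arm: Moves the arm, as the interface text tells. Its arguments: {"type":"object","properties":{"motion":{"type":"array"},"jaw":{"type":"number"},"grip_force":{"type":"number"}},"required":["motion"]}

```bash
mkdir -p pics; ls; python3 - <<'E'
from workcell import *
import cv2
s=observe();print(s)
for n in("scene","top"):
    g=grab_frame(n);cv2.imwrite(f"pics/{n}0.png",g["frame"][:,:,::-1]);print(n,g["fx"],g["fy"],g["cx"],g["cy"],g["dist"]);print(g["T"])
print(tips_ahead if not callable(tips_ahead) else tips_ahead())
E
```

```text
pics
{'clock': 0.0, 'qpos': array([-1.18617743,  0.5220388 , -0.0363153 ,  1.59997573,  0.02117026,
        1.02106496, -0.11280024]), 'qd': array([-0.00041807,  0.0007417 , -0.0021428 , -0.00132844,  0.00014084,
        0.00022819,  0.00081323]), 'joint_efforts': array([ 7.35191243e-04, -9.27146029e+01,  1.97998077e+00, -3.69913316e+01,
        1.78856822e-02,  8.16398504e-03, -5.44032582e-05]), 'position': array([0.27446491, 0.56119089, 0.25572194]), 'tool_rot': array([-3.14049099e+00,  5.73622929e-05,  2.68673694e+00]), 'force': array([ 0.43512409, -0.51407873, -0.5147269 ]), 'moment': array([ 0.01189462, -0.04388687, -0.00148372]), 'grip_width': 0.08545488140356484}
scene 538.3093153222208 538.3093153222208 321.17403359600416 244.7387854089207 [-0.14850772  0.          0.          0.          0.        ]
[[-0.17200699  0.77329212 -0.6102728   1.232699  ]
 [ 0.98497678  0.14463461 -0.09434811  0.15476296]
 [ 0.01530791 -0.61733308 -0.78655295  0.91530683]
 [ 0.          0.          0.          1.        ]]
top 543.6659127158795 543.6659127158795 310.094185330017 233.83899420611826 [-0.1611222  0.         0.         0.         0.       ]
[[ 0.01306257 -0.99190989  0.1262701   0.41950375]
 [-0.99975832 -0.01518912 -0.01589311  0.06729207]
 [ 0.01768246 -0.12603198 -0.99186858  1.21147713]
 [ 0.          0.          0.          1.        ]]
0.025
```

View pics/scene0.png

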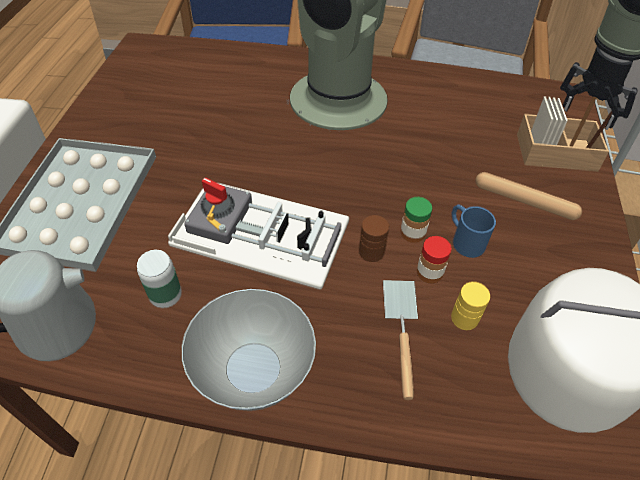

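View pics/top0.png

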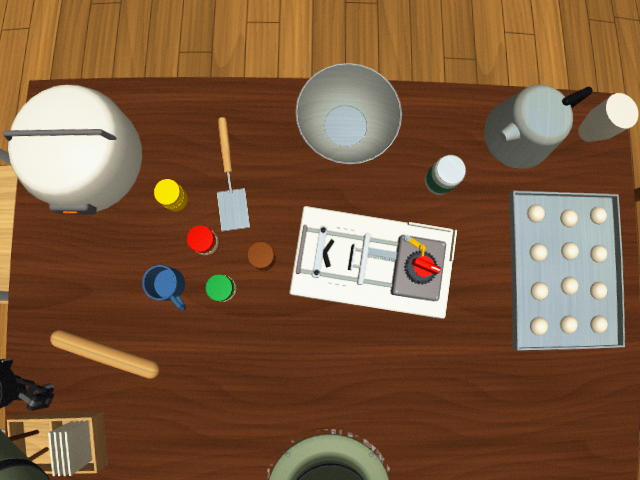

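```bash
cat > h.py <<'E'
from workcell import *
import cv2,numpy as np
def ray(g,px):
    K=np.array([[g["fx"],0,g["cx"]],[0,g["fy"],g["cy"]],[0,0,1]])
    p=cv2.undistortPoints(np.array(px,float).reshape(-1,1,2),K,np.array(g["dist"],float)).reshape(-1,2)
    d=np.c_[p,np.ones(len(p))]@g["T"][:3,:3].T
    return g["T"][:3,3],d/np.linalg.norm(d,axis=1)[:,None]
def onz(g,px,z):
    o,d=ray(g,px); return o+d*((z-o[2])/d[:,2])[:,None]
def proj(g,P):
    K=np.array([[g["fx"],0,g["cx"]],[0,g["fy"],g["cy"]],[0,0,1]])
    Ti=np.linalg.inv(g["T"]); r,_=cv2.Rodrigues(Ti[:3,:3])
    return cv2.projectPoints(np.array(P,float).reshape(-1,1,3),r,Ti[:3,3],K,np.array(g["dist"],float))[0].reshape(-1,2)
def tri(g1,p1,g2,p2):
    o1,d1=ray(g1,[p1]);o2,d2=ray(g2,[p2]);d1=d1[0];d2=d2[0]
    A=np.stack([d1,-d2],1);t=np.linalg.lstsq(A,o2-o1,rcond=None)[0]
    a=o1+d1*t[0];b=o2+d2*t[1];return (a+b)/2,np.linalg.norm(a-b)
E
python3 - <<'E'
from h import *
G={}
for n in("scene","top"):
    G[n]=grab_frame(n)
    for l in("knob_grip","vice","jar_mid","jaw","pawl","ratchet"):
        for r in outline_of(l,n)[:3]:
            m=r["pixels"];ys,xs=np.nonzero(m)
            print(n,l,round(r["score"],2),np.round(r["pixel"]),m.sum(),(xs.min(),xs.max(),ys.min(),ys.max()))
            np.save(f"pics/{n}_{l}.npy",m) if r is not None and r["score"]>0.5 else 0
f=G["top"]["frame"][195:330,280:470];cv2.imwrite("pics/topc.png",cv2.resize(f[:,:,::-1],None,fx=4,fy=4,interpolation=cv2.INTER_CUBIC))
f=G["scene"]["frame"][165:295,160:360];cv2.imwrite("pics/scc.png",cv2.resize(f[:,:,::-1],None,fx=4,fy=4,interpolation=cv2.INTER_CUBIC))
E
```

```text
scene knob_grip 0.66 [214. 194.] 457 (np.int64(202), np.int64(226), np.int64(178), np.int64(204))
scene jar_mid 0.9 [436. 256.] 1204 (np.int64(417), np.int64(451), np.int64(236), np.int64(282))
scene jar_mid 0.71 [470. 308.] 1295 (np.int64(451), np.int64(489), np.int64(281), np.int64(329))
scene jar_mid 0.67 [373. 235.] 1183 (np.int64(358), np.int64(388), np.int64(215), np.int64(261))
scene jaw 0.93 [271. 227.] 1054 (np.int64(236), np.int64(288), np.int64(202), np.int64(249))
scene jaw 0.41 [214. 189.] 454 (np.int64(202), np.int64(226), np.int64(178), np.int64(204))
scene ratchet 0.69 [211. 191.] 463 (np.int64(202), np.int64(226), np.int64(178), np.int64(204))
scene ratchet 0.67 [224. 211.] 259 (np.int64(201), np.int64(234), np.int64(197), np.int64(217))
top knob_grip 0.95 [421. 267.] 424 (np.int64(412), np.int64(440), np.int64(256), np.int64(276))
top knob_grip 0.36 [421. 267.] 400 (np.int64(412), np.int64(439), np.int64(256), np.int64(276))
top vice 0.95 [376. 262.] 13304 (np.int64(291), np.int64(456), np.int64(207), np.int64(317))
top jar_mid 0.87 [169. 197.] 767 (np.int64(154), np.int64(186), np.int64(179), np.int64(211))
top jar_mid 0.63 [204. 237.] 729 (np.int64(187), np.int64(218), np.int64(225), np.int64(254))
top jar_mid 0.63 [264. 257.] 615 (np.int64(248), np.int64(275), np.int64(242), np.int64(269))
top jaw 0.98 [362. 257.] 754 (np.int64(349), np.int64(395), np.int64(234), np.int64(284))
top pawl 0.44 [423. 267.] 410 (np.int64(412), np.int64(439), np.int64(256), np.int64(276))
top ratchet 0.74 [410. 272.] 327 (np.int64(404), np.int64(436), np.int64(251), np.int64(284))
top ratchet 0.23 [417. 243.] 101 (np.int64(409), np.int64(424), np.int64(239), np.int64(252))
```

View pics/topc.png

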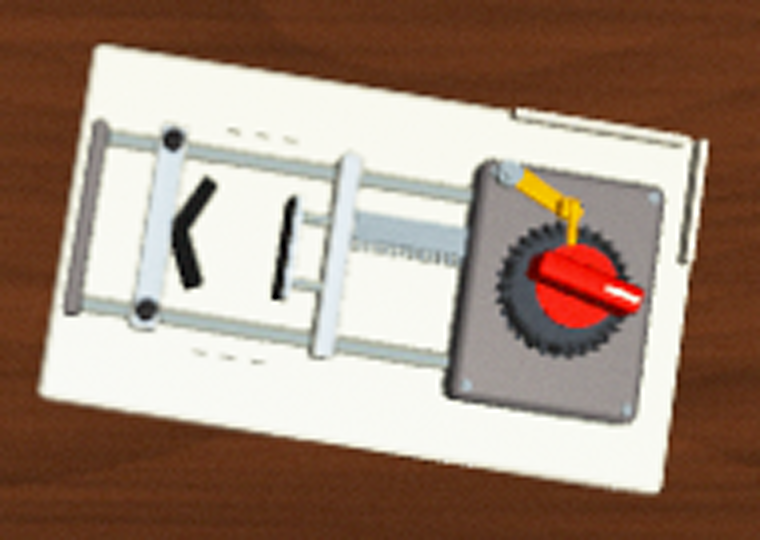

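View pics/scc.png

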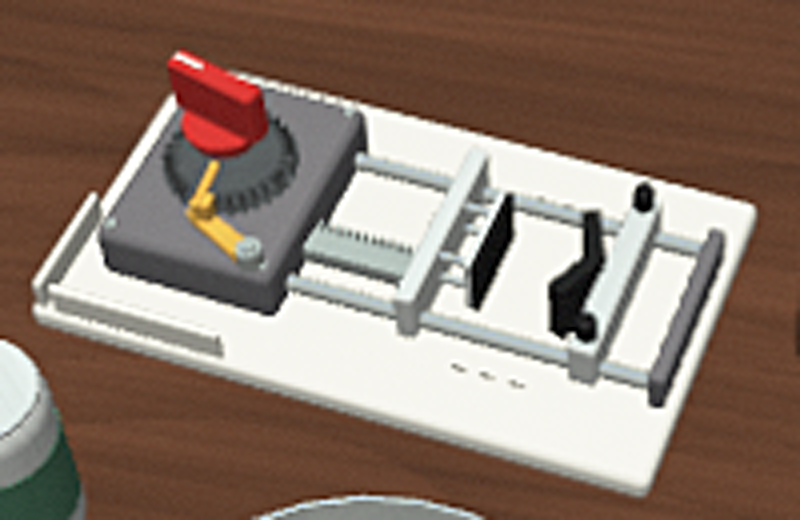

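```bash
python3 - <<'E'
from h import *
t=grab_frame("top");s=grab_frame("scene")
T=lambda p:(280+np.array(p)[...,0:1]/4-.375, 195+np.array(p)[...,1:2]/4-.375)
c=lambda a:np.array([[280+x/4-.375,195+y/4-.375] for x,y in a])
d=lambda a:np.array([[160+x/4-.375,165+y/4-.375] for x,y in a])
C=onz(t,c([(97,44),(40,397),(660,493),(710,140)]),.018);print("top corners",C.round(4))
# scene: corners top face
D=onz(s,d([(757,208),(640,487),(33,312),]),.018);print("scene corners",D.round(4))
# jar lids & knob
for n,g in(("top",t),("scene",s)):
    f=g["frame"].astype(int)
    red=(f[...,0]>110)&(f[...,1]<60)&(f[...,2]<60)
    k,l,st,ce=cv2.connectedComponentsWithStats(red.astype(np.uint8))
    for i in range(1,k):
        if st[i,4]>60: print(n,st[i],ce[i].round(1))
np.set_printoptions(suppress=True)
E
```

```text
top corners [[ 0.6346  0.0629  0.018 ]
 [ 0.4385  0.0912  0.018 ]
 [ 0.3887 -0.2517  0.018 ]
 [ 0.5861 -0.2831  0.018 ]]
scene corners [[ 0.4473  0.0938  0.018 ]
 [ 0.6413  0.0623  0.018 ]
 [ 0.5912 -0.2765  0.018 ]]
top [186 225  28  28 611] [199.9 238.3]
top [414 256  27  21 342] [424.6 266. ]
scene [202 177  24  26 308] [213.3 190.8]
scene [423 236  28  28 361] [437.  249.7]
```

```bash
cat > fit.py <<'E'
from h import *
from scipy.optimize import minimize
from itertools import product
def masks():
    out=[]
    for n in("top","scene"):
        g=grab_frame(n);f=g["frame"].astype(int)
        red=((f[...,0]>90)&(f[...,1]<75)&(f[...,2]<75)&(f[...,0]>2*f[...,1]))
        out.append((g,red.astype(np.uint8)))
    return out
S=6
def hull(g,P,x0,y0,sz):
    p=(proj(g,P)-[x0,y0]+.5)*S
    m=np.zeros((sz*S,sz*S),np.uint8);cv2.fillConvexPoly(m,cv2.convexHull(p.astype(np.float32)).round().astype(np.int32),1);return m
def knobP(x,y,yaw,z=.115):
    c,s=np.cos(yaw),np.sin(yaw)
    B=[(x+c*a-s*b,y+s*a+c*b,z+h) for a,b,h in product((-.028,.028),(-.007,.007),(-.023,.011))]
    th=np.linspace(0,2*np.pi,24)
    D=[(x+.0215*np.cos(t),y+.0215*np.sin(t),z-.031) for t in th]+[(x+.015*np.cos(t),y+.015*np.sin(t),z-.023) for t in th]
    return B,D
def cost(v,data,z=.115):
    tot=0;per=[]
    for g,red,x0,y0,sz in data:
        B,D=knobP(*v[:3],z)
        m=hull(g,B,x0,y0,sz)|hull(g,D,x0,y0,sz)
        per.append(1-(m&red).sum()/max(1,(m|red).sum()))
    return per
def crop(g,red,c,sz=44):
    x0,y0=int(c[0]-sz//2),int(c[1]-sz//2)
    r=red[y0:y0+sz,x0:x0+sz]
    # fill highlight holes
    r=cv2.morphologyEx(r,cv2.MORPH_CLOSE,np.ones((5,5),np.uint8))
    f=cv2.resize(r*255,None,fx=S,fy=S,interpolation=cv2.INTER_LINEAR)>127
    return g,f.astype(np.uint8),x0,y0,sz
def fitknob(x0,z=.115,which=(0,1)):
    data=[]
    M=masks()
    for i in which:
        g,red=M[i]
        data.append(crop(g,red,proj(g,[(x0[0],x0[1],z-.01)])[0]))
    best=None
    for yw in np.arange(0,np.pi,.2) if len(x0)<3 else [x0[2]-.2,x0[2],x0[2]+.2]:
        r=minimize(lambda v:sum(cost((v[0],v[1],v[2]),data,z)),[x0[0],x0[1],yw],method="Nelder-Mead",options=dict(initial_simplex=np.array([[0,0,0],[.006,0,0],[0,.006,0],[0,0,.15]])+[x0[0],x0[1],yw],maxiter=120,xatol=1e-4,fatol=1e-4))
        if best is None or r.fun<best.fun: best=r
    return best.x,cost(best.x,data,z)
E
python3 - <<'E'
from fit import *
t,s=grab_frame("top"),grab_frame("scene")
p,e=tri(t,(424.6,266),s,(213.3,190.8));print("knob tri",p,e)
for w in((0,1),(0,),(1,)): print(w,fitknob(p[:2],which=w))
p,e=tri(t,(199.9,238.3),s,(437,249.7));print("jar lid rough",p,e)
E
```

```text
knob tri [ 0.49794203 -0.19008537  0.09767686] 0.0023148196260284163
(0, 1) (array([ 0.49970368, -0.1887314 ,  1.10646584]), [np.float64(0.133482475764355), np.float64(0.12194166060131006)])
(0,) (array([ 0.49825611, -0.18972826,  1.14892669]), [np.float64(0.10863104647486566)])
(1,) (array([ 0.50137794, -0.18752366,  1.08468939]), [np.float64(0.11068983079621975)])
jar lid rough [0.55107108 0.28229369 0.07535336] 0.0013267995226579237
```

```bash
python3 - <<'E'
from fit import *
t,s=grab_frame("top"),grab_frame("scene")
yaw=-.1445;k=np.array([.4995,-.1888]);R=np.array([[np.cos(yaw),-np.sin(yaw)],[np.sin(yaw),np.cos(yaw)]])
O=k+R@[0,.085];print("origin",O,"bay",O+R@[0,.0735])
c=lambda a:np.array([[280+x/4-.375,195+y/4-.375] for x,y in a])
d=lambda a:np.array([[160+x/4-.375,165+y/4-.375] for x,y in a])
b=lambda P:((P[:,:2]-O)@R*1000).round(1)
print("pad top edge",b(onz(t,c([(289,197),(274,299)]),.060)), b(onz(s,d([(514,195),(477,254)]),.060)))
print("V inner top",b(onz(t,c([(216,186),(188,235),(201,286)]),.058)),b(onz(s,d([(600,213),(585,262),(553,283)]),.058)))
print("corners",b(onz(t,c([(97,44),(40,397),(660,493),(710,140)]),.018)))
# jar lid ellipse fit
for n,g in(("top",t),("scene",s)):
    f=g["frame"].astype(int);print(n)
from scipy.optimize import minimize
M=masks()
def jfit(lab,cen,x0):
    data=[]
    for (g,red),cc,n in zip(M,cen,("top","scene")):
        for r in outline_of(lab,n):
            m=r["pixels"].astype(np.uint8)
            if m[int(cc[1]),int(cc[0])]: break
        data.append(crop(g,m,cc,70))
    th=np.linspace(0,2*np.pi,40)
    def co(v):
        P=[(v[0]+.028*np.cos(a),v[1]+.028*np.sin(a),z) for a in th for z in(0,.09)]
        o=[]
        for g,red,x0_,y0_,sz in data:
            m=hull(g,P,x0_,y0_,sz);o.append(1-(m&red).sum()/(m|red).sum())
        return o
    r=minimize(lambda v:sum(co(v)),x0,method="Nelder-Mead",options=dict(initial_simplex=np.array([[0,0],[.01,0],[0,.01]])+x0,xatol=1e-4,fatol=1e-4))
    return r.x,co(r.x)
print("red",jfit("jar_mid",[(201,238),(434,258)],[.551,.282]))
print("brown",jfit("jar_mid",[(261,255),(373,240)],[.53,.16]))
print("green",jfit("green_jar",[(219,288),(415,220)],[.47,.25]))
for l,cen,z in(("mug",(160,282),.08),("green_jar",(219,286),.09),("spatula",(233,210),0),("jar_mid",(261,252),.09)): print(l,onz(t,[cen],z))
E
```

```text
origin [ 0.5117398  -0.10468587] bay [ 0.52232363 -0.03195188]
pad top edge [[ 24.5  68.3]
 [-30.6  68.1]] [[-23.4  70.9]
 [ 21.   67. ]]
V inner top [[ 24.4 107.6]
 [ -3.9 118.4]
 [-29.7 107.4]] [[-27.8 117.5]
 [  6.4 121.1]
 [ 24.9 110.2]]
corners [[  97.5  183.5]
 [-100.7  183.3]
 [-100.6 -163.2]
 [  99.3 -165.8]]
top
scene
red (array([0.55143602, 0.28105382]), [np.float64(0.07422061032347882), np.float64(0.05859845227858984)])
brown (array([0.5186937 , 0.15296158]), [np.float64(0.0724731356548437), np.float64(0.06088017308843163)])
green (array([0.44852998, 0.2374242 ]), [np.float64(0.0663218178459265), np.float64(0.0891910298195262)])
mug [[0.45710496 0.36207774 0.08      ]]
green_jar [[0.45104149 0.23565632 0.09      ]]
spatula [[0.62540395 0.2229525  0.        ]]
jar_mid [[0.52281187 0.15049032 0.09      ]]
```

Call:
{"name": "move_arm", "arguments": {
  "motion": [
    [[30,-60,0],[0,0,-0.1]],
    [[50,-120,0],[0,0,-0.2]],
    [[70,-180,0],[0,0,-0.35]],
    [[90,-240,0],[0,0,-0.5]],
    [[110,-300,0],[0,0,-0.65]],
    [[130,-360,-10],[0,0,-0.8]],
    [[145,-420,-20],[0,0,-0.95]],
    [[160,-480,-30],[0,0,-1.1]],
    [[175,-540,-40],[0,0,-1.25]],
    [[190,-600,-50],[0,0,-1.38]],
    [[205,-660,-56],[0,0,-1.48]],
    [[218,-715,-56],[0,0,-1.56]]
  ],
  "jaw": 50,
  "grip_force": 40
}}

```text
clock: 3.3
position: [0.4921, -0.1523, 0.2001]
tool_rot: [-3.141, -0.0, 1.124]
force: [2.2, 0.9, -0.4]
grip_width: 0.0498
```

```bash
python3 -c "
from workcell import *
print({k:v.round(4) if hasattr(v,'round') else v for k,v in observe().items()})"
```

```text
{'clock': 3.3, 'qpos': array([-0.1662,  0.4649,  0.4714,  1.9611, -0.2932,  0.7821,  0.0259]), 'qd': array([ 0.9137,  0.3906,  0.1412, -0.5677, -0.2437,  0.2539,  0.4821]), 'joint_efforts': array([ -8.5543, -78.6661,  11.6617, -22.3249,   0.9491,  -0.8646,
        -1.5776]), 'position': array([ 0.4921, -0.1523,  0.2001]), 'tool_rot': array([-3.1414e+00, -1.0000e-04,  1.1244e+00]), 'force': array([ 2.2322,  0.8761, -0.3668]), 'moment': array([ 0.0655, -0.0999,  0.0179]), 'grip_width': 0.04983272223085393}
```

Call:
{"name": "move_arm", "arguments": {
  "motion": [
    [[6.5,-35,0],[0,0,-0.015]],
    [[6.5,-35,-20],[0,0,-0.015]],
    [[6.5,-35,-40],[0,0,-0.015]],
    [[6.5,-35,-50],[0,0,-0.015]],
    [[6.5,-35,-50],[0,0,-0.015]]
  ],
  "jaw": 34
}}

```text
clock: 3.92
position: [0.4982, -0.1854, 0.1501]
tool_rot: [-3.141, 0.0, 1.112]
force: [-0.2, -0.9, -0.5]
grip_width: 0.0341
```

```bash
python3 - <<'E'
from h import *
for n,c in(("top",(424,262)),("scene",(213,180))):
    g=grab_frame(n);f=g["frame"][c[1]-50:c[1]+50,c[0]-65:c[0]+65]
    cv2.imwrite(f"pics/{n}1.png",cv2.resize(f[:,:,::-1],None,fx=5,fy=5,interpolation=cv2.INTER_CUBIC))
E
```

```text
(no output)
```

View pics/scene1.png

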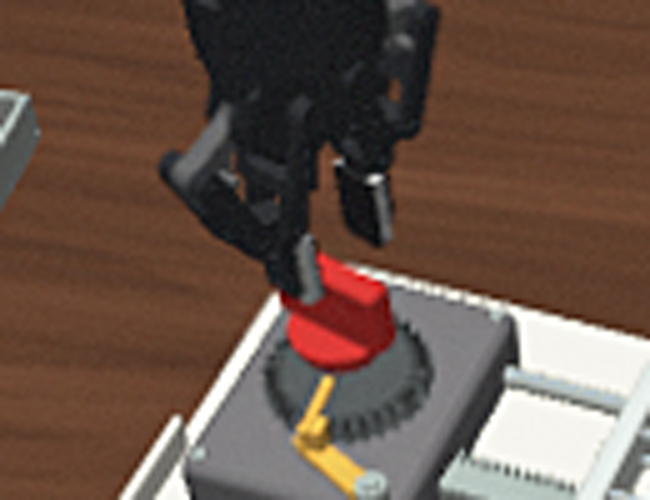

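View pics/top1.png

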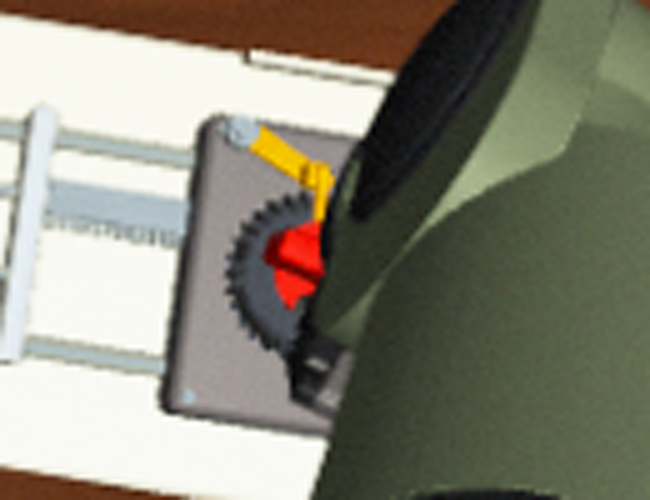

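Call:
{"name": "move_arm", "arguments": {
  "motion": [
    [[0,0,-10],[0,0,0]],
    [[0,0,-20],[0,0,0]],
    [[0,0,-27],[0,0,0]],
    [[0,0,-27],[0,0,0]]
  ]
}}

```text
clock: 4.53
position: [0.4993, -0.1859, 0.1232]
tool_rot: [3.139, -0.0, 1.112]
force: [2.9, -0.7, 11.1]
grip_width: 0.0339
```

```bash
cat > st.py <<'E'
from workcell import *
o=observe();print(o["position"].round(4),o["tool_rot"].round(3),"F",o["force"].round(1),"M",o["moment"].round(3),o["grip_width"].round(4),"q",o["qpos"].round(2))
E
python3 st.py
```

```text
Traceback (most recent call last):
  File "st.py", line 2, in <module>
    o=observe();print(o["position"].round(4),o["tool_rot"].round(3),"F",o["force"].round(1),"M",o["moment"].round(3),o["grip_width"].round(4),"q",o["qpos"].round(2))
                                                                                                                     ^^^^^^^^^^^^^^^^^^^^^
AttributeError: 'float' object has no attribute 'round'
```

```bash
sed -i 's/o\["grip_width"\].round(4)/round(o["grip_width"],4)/' st.py; python3 st.py; python3 - <<'E'
from h import *
for n,c in(("scene",(213,190)),):
    g=grab_frame(n);f=g["frame"][c[1]-50:c[1]+50,c[0]-65:c[0]+65]
    cv2.imwrite(f"pics/{n}2.png",cv2.resize(f[:,:,::-1],None,fx=6,fy=6,interpolation=cv2.INTER_CUBIC))
E
```

```text
[ 0.4993 -0.1859  0.1232] [ 3.139 -0.     1.112] F [ 2.9 -0.7 11.1] M [-0.249 -0.851 -0.011] 0.0339 q [-0.04  0.61  0.4   1.97 -0.38  0.64  0.14]
```

View pics/scene2.png

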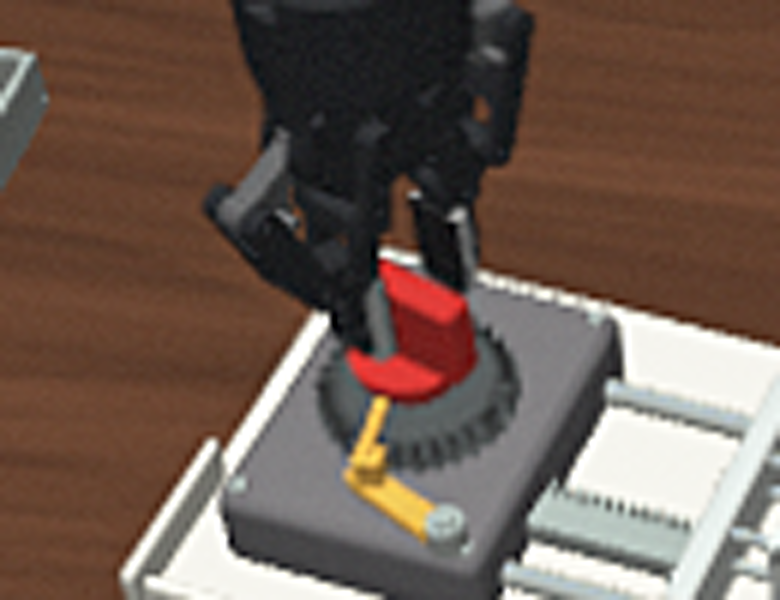

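Call:
{"name": "move_arm", "arguments": {
  "motion": [
    [[0,-1,5],[0,0,0]],
    [[0,-2,11],[0,0,0]],
    [[0,-2,11],[0,0,0]]
  ],
  "grip_force": 25
}}

```text
clock: 4.95
position: [0.4983, -0.1876, 0.1342]
tool_rot: [-3.142, 0.0, 1.112]
force: [-0.3, -0.1, -0.3]
grip_width: 0.0341
```

```bash
python3 st.py
```

```text
[ 0.4983 -0.1876  0.1342] [-3.142  0.     1.112] F [-0.3 -0.1 -0.3] M [ 0.035 -0.017  0.006] 0.0341 q [-0.05  0.59  0.41  1.96 -0.37  0.66  0.14]
```

Call:
{"name": "move_arm", "arguments": {
  "motion": [
    [[0,0,0],[0,0,0]],
    [[0,0,0],[0,0,0]],
    [[0,0,0],[0,0,0]],
    [[0,0,0],[0,0,0]],
    [[0,0,0],[0,0,0]]
  ],
  "jaw": 0
}}

```text
clock: 5.58
position: [0.4997, -0.1883, 0.1347]
tool_rot: [3.138, -0.0, 1.112]
force: [7.1, -4.0, 8.0]
grip_width: 0.0135
```

```bash
python3 st.py;  python3 - <<'E'
from h import *
for n,c in(("scene",(213,190)),):
    g=grab_frame(n);f=g["frame"][c[1]-50:c[1]+50,c[0]-65:c[0]+65]
    cv2.imwrite(f"pics/{n}3.png",cv2.resize(f[:,:,::-1],None,fx=6,fy=6,interpolation=cv2.INTER_CUBIC))
E
```

```text
[ 0.4997 -0.1883  0.1347] [ 3.138 -0.     1.112] F [ 7.1 -4.   8. ] M [-0.795 -1.465 -0.015] 0.0135 q [-0.05  0.59  0.41  1.96 -0.37  0.66  0.14]
```

View pics/scene3.png

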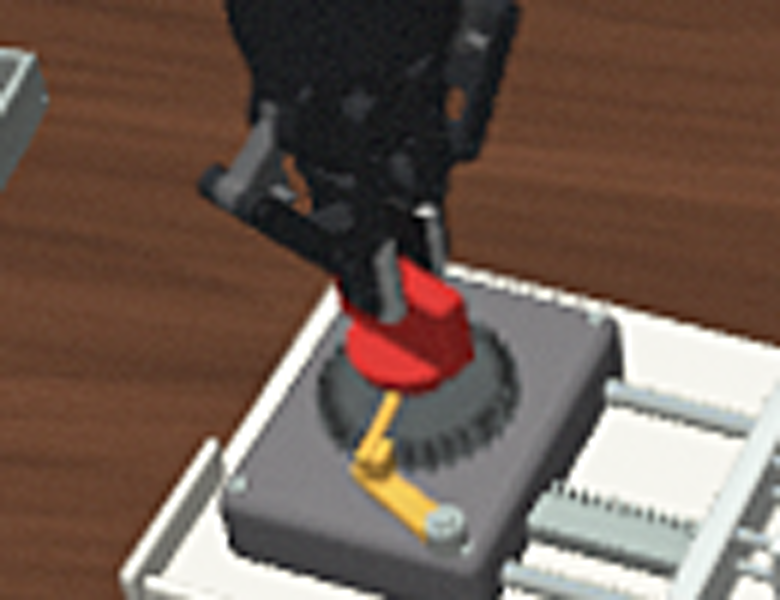

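Call:
{"name": "move_arm", "arguments": {
  "motion": [
    [[0.7,-0.4,-0.5],[0,0,0]],
    [[1.4,-0.7,-1],[0,0,0]],
    [[1.4,-0.7,-2],[0,0,0]],
    [[1.4,-0.7,-2],[0,0,0]]
  ],
  "grip_force": 40
}}

```text
clock: 6.12
position: [0.5001, -0.1884, 0.1323]
tool_rot: [3.141, -0.0, 1.112]
force: [0.6, -0.7, 8.6]
grip_width: 0.013
```

```bash
python3 st.py
```

```text
[ 0.5001 -0.1884  0.1323] [ 3.141 -0.     1.112] F [ 0.6 -0.7  8.6] M [-0.152 -0.263  0.052] 0.013 q [-0.04  0.59  0.41  1.96 -0.37  0.66  0.14]
```

Call:
{"name": "move_arm", "arguments": {
  "motion": [
    [[0,0,-1],[0,0,0]],
    [[0,0,-2],[0,0,0]],
    [[0,0,-2],[0,0,0]]
  ]
}}

```text
clock: 6.5
position: [0.5001, -0.1884, 0.1304]
tool_rot: [3.141, -0.0, 1.112]
force: [1.0, -0.4, 9.2]
grip_width: 0.0126
```

```bash
python3 st.py; python3 - <<'E'
from h import *
for n,c in(("scene",(213,195)),):
    g=grab_frame(n);f=g["frame"][c[1]-50:c[1]+50,c[0]-65:c[0]+65]
    cv2.imwrite(f"pics/{n}4.png",cv2.resize(f[:,:,::-1],None,fx=6,fy=6,interpolation=cv2.INTER_CUBIC))
E
```

```text
[ 0.5001 -0.1884  0.1304] [ 3.141 -0.     1.112] F [ 1.  -0.4  9.2] M [-0.063 -0.156  0.063] 0.0126 q [-0.04  0.6   0.41  1.96 -0.37  0.66  0.14]
```

View pics/scene4.png

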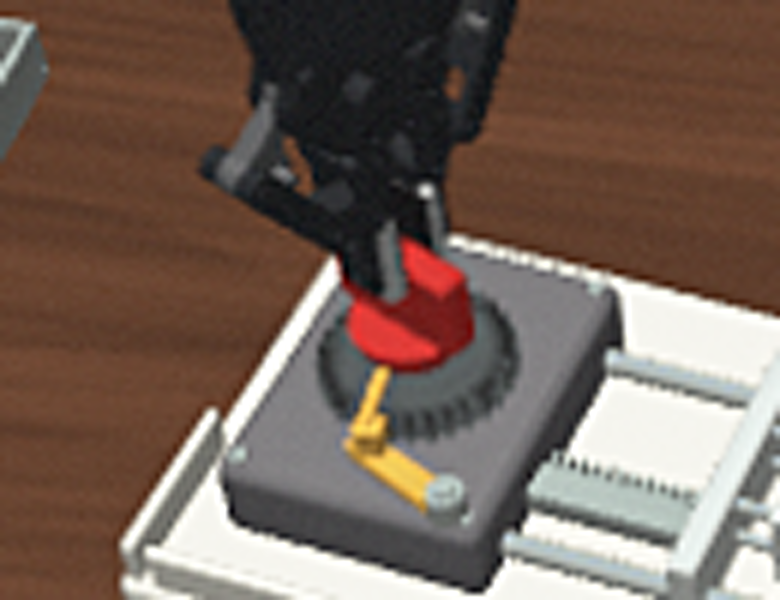

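Call:
{"name": "move_arm", "arguments": {
  "motion": [
    [[0,0,-0.8],[0,0,0]],
    [[0,0,-0.8],[0,0,0.02]],
    [[0,0,-0.8],[0,0,0.05]],
    [[0,0,-0.8],[0,0,0.08]]
  ]
}}

```text
clock: 7.05
position: [0.5001, -0.1885, 0.1296]
tool_rot: [3.141, 0.0, 1.192]
force: [1.2, -0.0, 11.1]
grip_width: 0.0129
```

```bash
python3 st.py
```

```text
[ 0.5001 -0.1885  0.1296] [3.141 0.    1.192] F [ 1.2 -0.  11.1] M [-0.154 -0.137 -0.089] 0.0129 q [-0.03  0.59  0.38  1.96 -0.35  0.65  0.2 ]
```

Call:
{"name": "move_arm", "arguments": {
  "motion": [
    [[0,0,0.2],[0,0,0.05]],
    [[0,0,0.2],[0,0,0.1]],
    [[0,0,0.2],[0,0,0.16]],
    [[0,0,0.2],[0,0,0.22]],
    [[0,0,0.2],[0,0,0.28]],
    [[0,0,0.2],[0,0,0.34]],
    [[0,0,0.2],[0,0,0.4]]
  ]
}}

```text
clock: 7.92
position: [0.5001, -0.1885, 0.1299]
tool_rot: [3.141, 0.0, 1.593]
force: [1.9, -0.4, 9.7]
grip_width: 0.0127
```

```bash
python3 st.py
```

```text
[ 0.5001 -0.1885  0.1299] [3.141 0.    1.593] F [ 1.9 -0.4  9.7] M [-0.229 -0.135 -0.121] 0.0127 q [ 0.05  0.58  0.27  1.96 -0.25  0.64  0.5 ]
```

Call:
{"name": "move_arm", "arguments": {
  "motion": [
    [[0,0,0],[0,0,0.06]],
    [[0,0,0],[0,0,0.12]],
    [[0,0,0],[0,0,0.18]],
    [[0,0,0],[0,0,0.24]],
    [[0,0,0],[0,0,0.3]],
    [[0,0,0],[0,0,0.36]],
    [[0,0,0],[0,0,0.42]],
    [[0,0,0],[0,0,0.48]],
    [[0,0,0],[0,0,0.54]],
    [[0,0,0],[0,0,0.6]],
    [[0,0,0],[0,0,0.64]],
    [[0,0,0],[0,0,0.66]]
  ]
}}

```text
clock: 9.43
position: [0.5002, -0.1886, 0.1299]
tool_rot: [3.141, 0.001, 2.252]
force: [1.7, -1.5, 9.5]
grip_width: 0.0126
```

```bash
python3 st.py; python3 - <<'E'
from h import *
g=grab_frame("scene");f=g["frame"][165:295,160:360];cv2.imwrite("pics/scc5.png",cv2.resize(f[:,:,::-1],None,fx=4,fy=4,interpolation=cv2.INTER_CUBIC))
E
```

```text
[ 0.5002 -0.1886  0.1299] [3.141e+00 1.000e-03 2.252e+00] F [ 1.7 -1.5  9.5] M [-0.481 -0.191 -0.056] 0.0126 q [ 0.18  0.56  0.09  1.95 -0.08  0.64  1.01]
```

View pics/scc5.png

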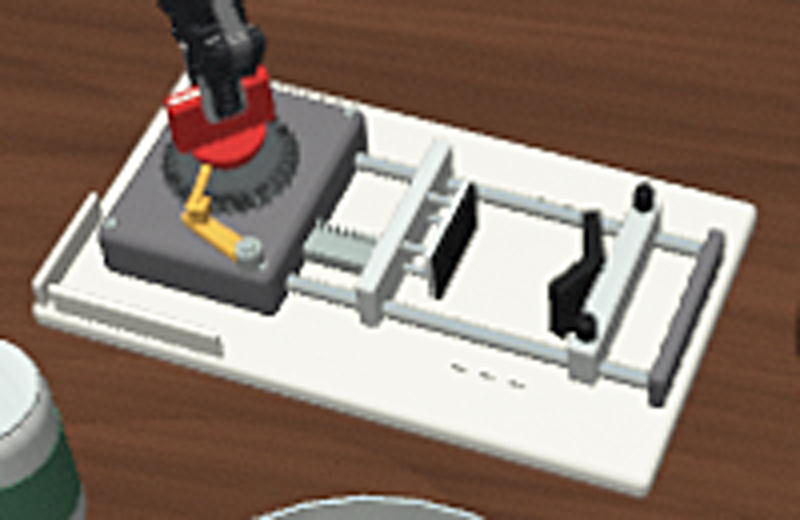

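Call:
{"name": "move_arm", "arguments": {
  "motion": [
    [[0,0,0],[0,0,0.06]],
    [[0,0,0],[0,0,0.12]],
    [[0,0,0],[0,0,0.18]],
    [[0,0,0],[0,0,0.24]],
    [[0,0,0],[0,0,0.3]],
    [[0,0,0],[0,0,0.35]],
    [[0,0,0],[0,0,0.35]],
    [[0,0,0],[0,0,0.35]]
  ]
}}

```text
clock: 10.48
position: [0.5002, -0.1886, 0.1299]
tool_rot: [3.141, 0.001, 2.602]
force: [1.3, -2.3, 9.1]
grip_width: 0.0127
```

```bash
python3 st.py; python3 - <<'E'
from h import *
g=grab_frame("scene");f=g["frame"][165:295,160:360];cv2.imwrite("pics/scc6.png",cv2.resize(f[:,:,::-1],None,fx=4,fy=4,interpolation=cv2.INTER_CUBIC))
E
```

```text
[ 0.5002 -0.1886  0.1299] [3.141e+00 1.000e-03 2.602e+00] F [ 1.3 -2.3  9.1] M [-0.555 -0.245  0.005] 0.0127 q [ 0.25  0.56 -0.01  1.95  0.01  0.64  1.28]
```

View pics/scc6.png

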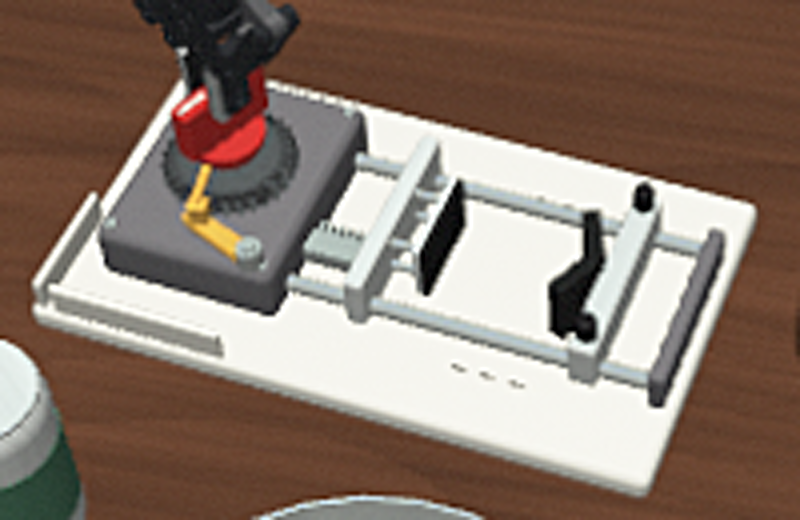

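Call:
{"name": "move_arm", "arguments": {
  "motion": [
    [[0,0,3],[0,0,0]],
    [[0,0,6],[0,0,0]],
    [[0,0,9],[0,0,0]],
    [[0,0,9],[0,0,0]]
  ]
}}

```text
clock: 11.02
position: [0.5001, -0.1885, 0.1388]
tool_rot: [3.141, 0.001, 2.602]
force: [2.8, -3.3, 3.6]
grip_width: 0.0126
```

```bash
python3 st.py
```

```text
[ 0.5001 -0.1885  0.1388] [3.141e+00 1.000e-03 2.602e+00] F [ 2.8 -3.3  3.6] M [-0.817 -0.783  0.025] 0.0126 q [ 0.25  0.54 -0.01  1.94  0.01  0.66  1.28]
```

Call:
{"name": "move_arm", "arguments": {
  "motion": [
    [[0,0,0],[0,0,0]],
    [[0,0,0],[0,0,0]],
    [[0,0,15],[0,0,0]],
    [[0,0,40],[0,0,0]],
    [[0,10,80],[0,0,-0.1]],
    [[5,60,100],[0,0,-0.25]],
    [[11,120,100],[0,0,-0.4]],
    [[18,180,100],[0,0,-0.55]],
    [[25,240,100],[0,0,-0.7]],
    [[32,300,100],[0,0,-0.85]],
    [[39,360,100],[0,0,-1.0]],
    [[46,420,100],[0,0,-1.12]]
  ],
  "jaw": 40
}}

```text
clock: 12.52
position: [0.5456, 0.2339, 0.2398]
tool_rot: [3.141, -0.001, 1.477]
force: [2.2, -1.3, 0.2]
grip_width: 0.0403
```

```bash
python3 st.py; python3 - <<'E'
from h import *
g=grab_frame("scene");f=g["frame"][165:295,160:360];cv2.imwrite("pics/scc7.png",cv2.resize(f[:,:,::-1],None,fx=4,fy=4,interpolation=cv2.INTER_CUBIC))
from fit import fitknob
print(fitknob([.4998,-.1885,2.6-np.pi]))
E
```

```text
[0.5456 0.2339 0.2398] [ 3.141e+00 -1.000e-03  1.477e+00] F [ 2.2 -1.3  0.2] M [-0.028 -0.053  0.021] 0.0403 q [-0.63  0.5   0.17  1.71 -0.1   0.94 -0.51]
(array([ 0.49909208, -0.18899102, -0.52924158]), [np.float64(0.12026143790849675), np.float64(0.16747717348154034)])
```

View pics/scc7.png

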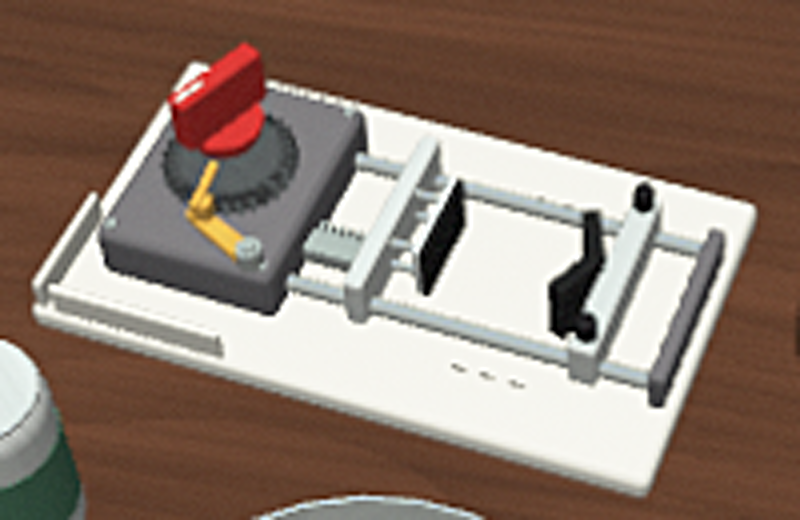

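Call:
{"name": "move_arm", "arguments": {
  "motion": [
    [[5,46,0],[0,0,-0.05]],
    [[5,46,-30],[0,0,-0.05]],
    [[5,46,-60],[0,0,-0.05]],
    [[5,46,-80],[0,0,-0.05]],
    [[5,46,-80],[0,0,-0.05]]
  ],
  "jaw": 85
}}

```text
clock: 13.3
position: [0.5504, 0.2766, 0.1583]
tool_rot: [-3.14, 0.001, 1.431]
force: [0.3, -0.3, 0.1]
grip_width: 0.085
```

```bash
python3 st.py; python3 - <<'E'
from h import *
g=grab_frame("scene");f=g["frame"][160:310,340:540];cv2.imwrite("pics/s8.png",cv2.resize(f[:,:,::-1],None,fx=4,fy=4,interpolation=cv2.INTER_CUBIC))
E
```

```text
[0.5504 0.2766 0.1583] [-3.140e+00  1.000e-03  1.431e+00] F [ 0.3 -0.3  0.1] M [0.001 0.011 0.017] 0.085 q [-0.67  0.63  0.16  1.71 -0.13  0.81 -0.59]
```

View pics/s8.png

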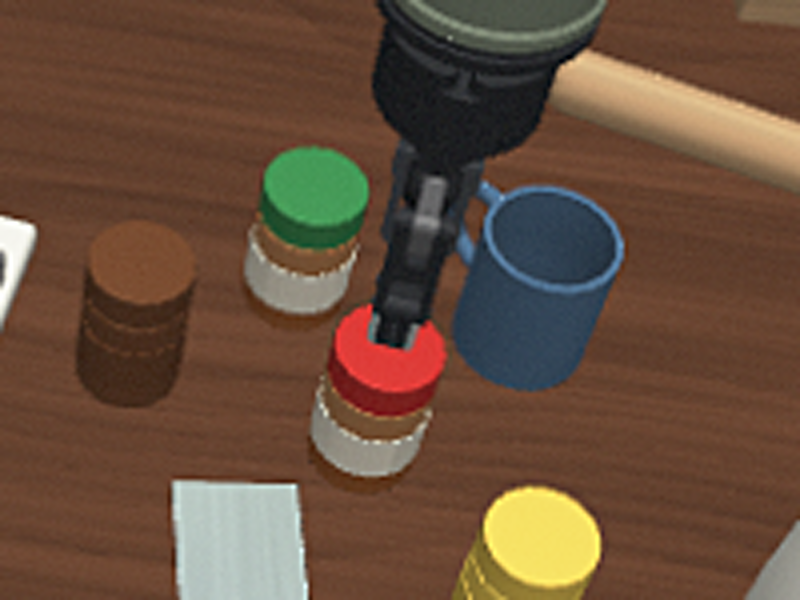

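Call:
{"name": "move_arm", "arguments": {
  "motion": [
    [[1,4,-10],[0,0,0]],
    [[1,4,-30],[0,0,0]],
    [[1,4,-50],[0,0,0]],
    [[1,4,-65],[0,0,0]],
    [[1,4,-73],[0,0,0]],
    [[1,4,-73],[0,0,0]]
  ],
  "grip_force": 25
}}

```text
clock: 14.1
position: [0.5516, 0.2817, 0.0854]
tool_rot: [-3.141, 0.0, 1.432]
force: [-0.6, 0.5, 0.7]
grip_width: 0.0851
```

Call:
{"name": "move_arm", "arguments": {
  "motion": [
    [[1,0,0],[0,0,0]],
    [[1,0,0],[0,0,0]],
    [[1,0,0],[0,0,0]],
    [[1,0,0],[0,0,0]],
    [[1,0,0],[0,0,0]],
    [[1,0,0],[0,0,0]]
  ],
  "jaw": 40
}}

```text
clock: 14.85
position: [0.5531, 0.282, 0.0864]
tool_rot: [3.141, -0.001, 1.432]
force: [-0.8, -0.3, 6.3]
grip_width: 0.0553
```

```bash
python3 st.py; python3 - <<'E'
from h import *
g=grab_frame("scene");f=g["frame"][160:310,340:540];cv2.imwrite("pics/s9.png",cv2.resize(f[:,:,::-1],None,fx=4,fy=4,interpolation=cv2.INTER_CUBIC))
E
```

```text
[0.5531 0.282  0.0864] [ 3.141e+00 -1.000e-03  1.432e+00] F [-0.8 -0.3  6.3] M [-0.085  0.148 -0.075] 0.0553 q [-0.66  0.74  0.14  1.74 -0.15  0.68 -0.58]
```

View pics/s9.png

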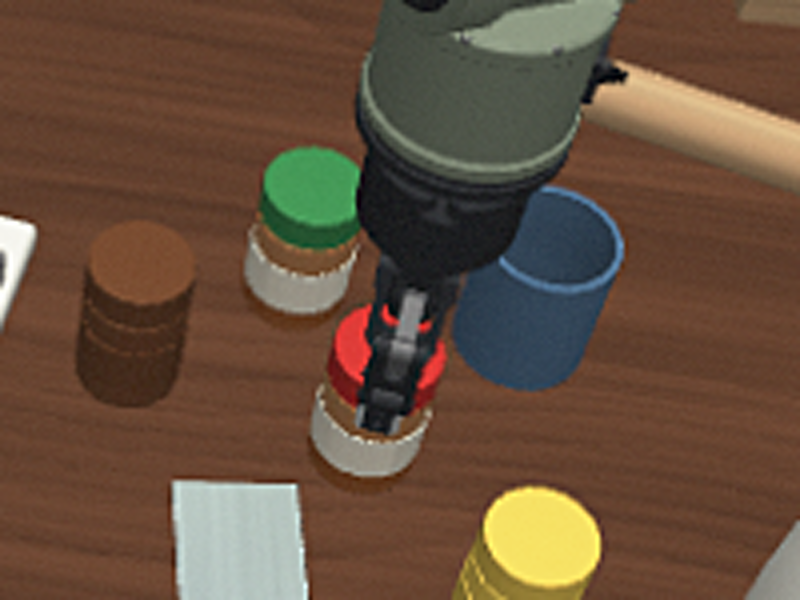

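Call:
{"name": "move_arm", "arguments": {
  "motion": [
    [[0,0,0],[0,0,0]],
    [[0,0,20],[0,0,0]],
    [[0,0,60],[0,0,0]],
    [[0,0,110],[0,0,0]],
    [[-2,-30,130],[0,0,0]],
    [[-8,-80,130],[0,0,0]],
    [[-14,-140,130],[0,0,0]],
    [[-20,-200,130],[0,0,0]],
    [[-26,-260,130],[0,0,0]],
    [[-30,-300,110],[0,0,0]],
    [[-31,-310,80],[0,0,0]],
    [[-31,-310,80],[0,0,0]]
  ],
  "grip_force": 35
}}

```text
clock: 16.4
position: [0.5208, -0.0289, 0.1654]
tool_rot: [-3.139, 0.0, 1.43]
force: [0.2, 0.2, -2.8]
grip_width: 0.0549
```

```bash
python3 st.py; python3 - <<'E'
from h import *
g=grab_frame("scene");f=g["frame"][145:295,160:360];cv2.imwrite("pics/s10.png",cv2.resize(f[:,:,::-1],None,fx=4,fy=4,interpolation=cv2.INTER_CUBIC))
E
```

```text
[ 0.5208 -0.0289  0.1654] [-3.139  0.     1.43 ] F [ 0.2  0.2 -2.8] M [ 0.065 -0.035  0.007] 0.0549 q [-0.2   0.49  0.19  1.96 -0.14  0.7  -0.06]
```

View pics/s10.png

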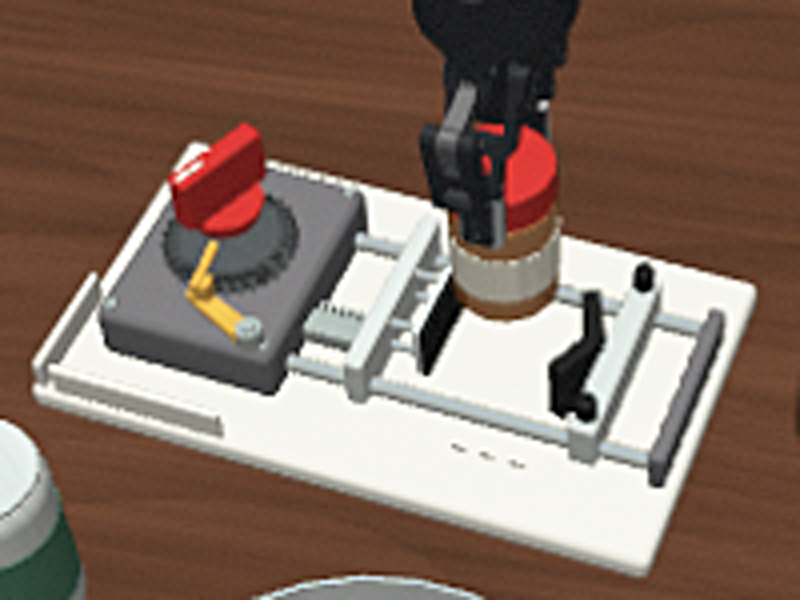

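Call:
{"name": "move_arm", "arguments": {
  "motion": [
    [[1.5,1,-15],[0,0,0]],
    [[1.5,1,-30],[0,0,0]],
    [[1.5,1,-45],[0,0,0]],
    [[1.5,1,-55],[0,0,0]],
    [[1.5,1,-55],[0,0,0]]
  ]
}}

```text
clock: 17.08
position: [0.5228, -0.0272, 0.1099]
tool_rot: [-3.14, 0.0, 1.432]
force: [0.2, 0.3, -1.9]
grip_width: 0.0551
```

```bash
python3 st.py; python3 - <<'E'
from h import *
g=grab_frame("scene");f=g["frame"][145:295,160:360];cv2.imwrite("pics/s11.png",cv2.resize(f[:,:,::-1],None,fx=4,fy=4,interpolation=cv2.INTER_CUBIC))
g=grab_frame("top");f=g["frame"][195:330,280:470];cv2.imwrite("pics/t11.png",cv2.resize(f[:,:,::-1],None,fx=4,fy=4,interpolation=cv2.INTER_CUBIC))
E
```

```text
[ 0.5228 -0.0272  0.1099] [-3.14   0.     1.432] F [ 0.2  0.3 -1.9] M [-0.04   0.039 -0.039] 0.0551 q [-0.18  0.59  0.16  1.99 -0.17  0.58 -0.04]
```

View pics/s11.png

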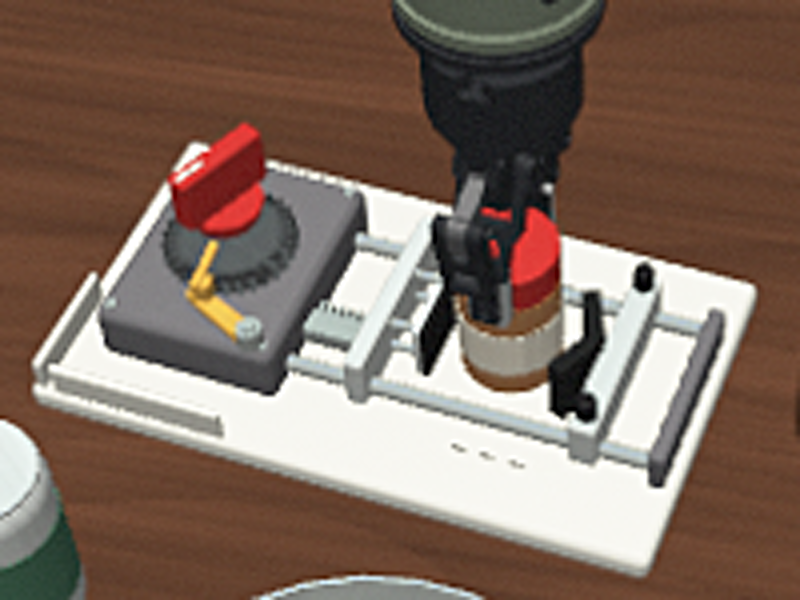

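View pics/t11.png

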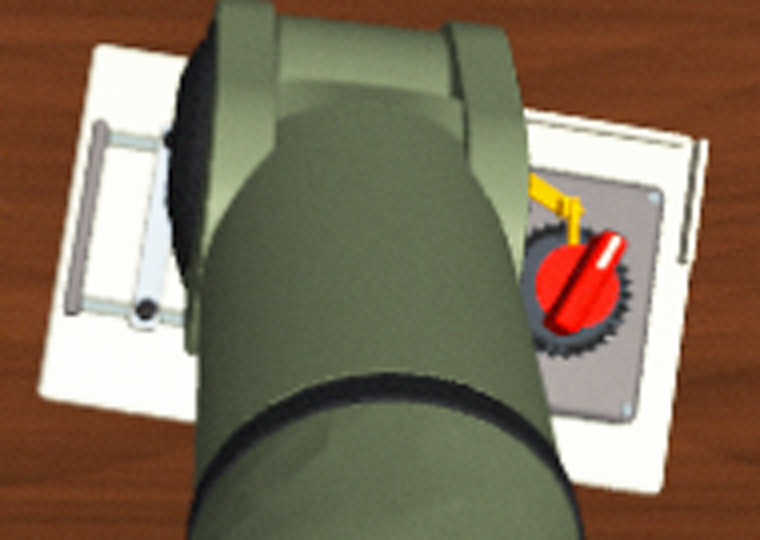

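Call:
{"name": "move_arm", "arguments": {
  "motion": [
    [[0,0,-2],[0,0,0]],
    [[0,0,-4],[0,0,0]],
    [[0,0,-5.5],[0,0,0]],
    [[0,0,-5.5],[0,0,0]]
  ]
}}

```text
clock: 17.68
position: [0.5232, -0.0272, 0.1052]
tool_rot: [-3.141, 0.0, 1.432]
force: [-0.8, 0.6, -2.6]
grip_width: 0.0551
```

```bash
python3 st.py
```

```text
[ 0.5232 -0.0272  0.1052] [-3.141  0.     1.432] F [-0.8  0.6 -2.6] M [ 0.019 -0.057 -0.012] 0.0551 q [-0.18  0.59  0.16  1.99 -0.17  0.57 -0.04]
```

Call:
{"name": "move_arm", "arguments": {
  "motion": [
    [[0,0,-1],[0,0,0]],
    [[0,0,-2],[0,0,0]],
    [[0,0,-2],[0,0,0]]
  ]
}}

```text
clock: 18.05
position: [0.5233, -0.0272, 0.1044]
tool_rot: [3.141, -0.0, 1.432]
force: [-9.4, 1.0, 27.0]
grip_width: 0.0549
```

```bash
python3 st.py
```

```text
[ 0.5233 -0.0272  0.1044] [ 3.141 -0.     1.432] F [-9.4  1.  27. ] M [ 0.132  1.927 -0.023] 0.0549 q [-0.18  0.6   0.16  1.99 -0.17  0.57 -0.04]
```

Call:
{"name": "move_arm", "arguments": {
  "motion": [
    [[0,0,0.8],[0,0,0]],
    [[0,0,0.8],[0,0,0]]
  ]
}}

```text
clock: 18.3
position: [0.5233, -0.0272, 0.1045]
tool_rot: [3.141, -0.0, 1.432]
force: [-3.8, 0.2, 11.4]
grip_width: 0.0553
```

Call:
{"name": "move_arm", "arguments": {
  "motion": [
    [[0,0,0],[0,0,0]],
    [[0,0,0],[0,0,0]],
    [[0,0,0],[0,0,0]],
    [[0,0,0],[0,0,0]]
  ],
  "jaw": 78
}}

```text
clock: 18.8
position: [0.5232, -0.0272, 0.104]
tool_rot: [-3.142, 0.0, 1.432]
force: [-0.9, 0.8, -0.2]
grip_width: 0.078
```

```bash
python3 st.py; python3 - <<'E'
from h import *
g=grab_frame("scene");f=g["frame"][145:295,160:360];cv2.imwrite("pics/s12.png",cv2.resize(f[:,:,::-1],None,fx=4,fy=4,interpolation=cv2.INTER_CUBIC))
E
```

```text
[ 0.5232 -0.0272  0.104 ] [-3.142  0.     1.432] F [-0.9  0.8 -0.2] M [-0.031 -0.012 -0.04 ] 0.078 q [-0.18  0.6   0.16  1.99 -0.17  0.57 -0.04]
```

View pics/s12.png

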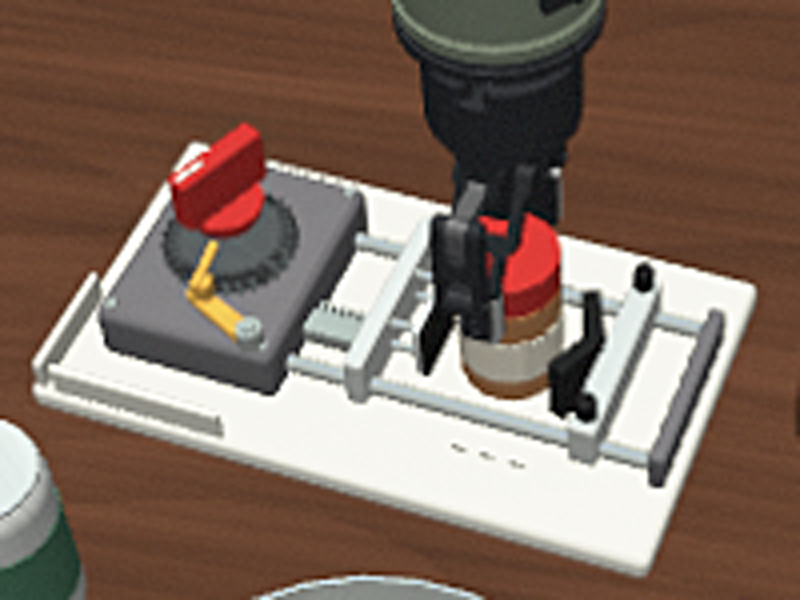

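Call:
{"name": "move_arm", "arguments": {
  "motion": [
    [[0,0,20],[0,0,0]],
    [[0,0,50],[0,0,0]],
    [[0,0,85],[0,0,0.1]],
    [[0,-20,95],[0,0,0.25]],
    [[-6,-60,95],[0,0,0.42]],
    [[-12,-100,95],[0,0,0.6]],
    [[-18,-140,90],[0,0,0.78]],
    [[-23,-161,80],[0,0,0.95]],
    [[-23,-161,70],[0,0,1.1]],
    [[-23,-161,62],[0,0,1.17]],
    [[-23,-161,62],[0,0,1.17]],
    [[-23,-161,62],[0,0,1.17]]
  ],
  "jaw": 85
}}

```text
clock: 20.35
position: [0.5004, -0.1882, 0.1663]
tool_rot: [-3.142, 0.0, 2.6]
force: [0.1, -0.1, 1.1]
grip_width: 0.0849
```

```bash
python3 st.py; python3 - <<'E'
from h import *
g=grab_frame("scene");f=g["frame"][145:295,160:360];cv2.imwrite("pics/s13.png",cv2.resize(f[:,:,::-1],None,fx=4,fy=4,interpolation=cv2.INTER_CUBIC))
# jar position
from fit import crop,hull
from scipy.optimize import minimize
d=[]
for r in outline_of("jar_mid","scene"):
    print(r["score"],r["pixel"])
E
```

```text
[ 0.5004 -0.1882  0.1663] [-3.142  0.     2.6  ] F [ 0.1 -0.1  1.1] M [ 0.007 -0.062 -0.007] 0.0849 q [ 0.31  0.5  -0.08  1.92  0.05  0.73  1.23]
0.88 [469.4, 307.9]
0.85 [371.5, 237.5]
0.66 [288.4, 216.6]
```

View pics/s13.png

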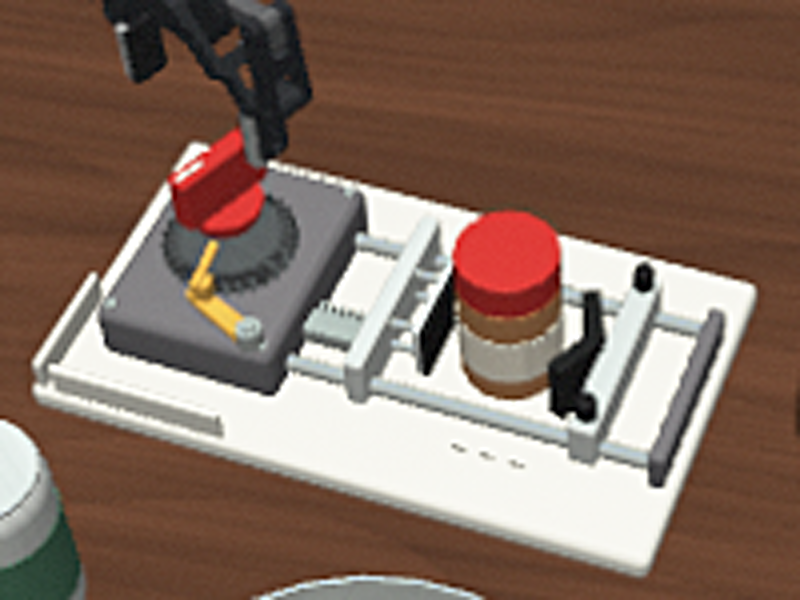

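Call:
{"name": "move_arm", "arguments": {
  "motion": [
    [[0,0,0],[0,0,0]],
    [[0,0,0],[0,0,0]],
    [[0,0,-8],[0,0,0]],
    [[0,0,-16],[0,0,0]],
    [[0,0,-22.5],[0,0,0]],
    [[0,0,-22.5],[0,0,0]]
  ],
  "jaw": 40
}}

```text
clock: 21.2
position: [0.4999, -0.1881, 0.1429]
tool_rot: [-3.141, -0.001, 2.602]
force: [-0.8, 0.1, 0.3]
grip_width: 0.0401
```

Call:
{"name": "move_arm", "arguments": {
  "motion": [
    [[0,0,0],[0,0,0]],
    [[0,0,0],[0,0,0]],
    [[0,0,0],[0,0,0]],
    [[0,0,0],[0,0,0]],
    [[0,0,0],[0,0,0]]
  ],
  "jaw": 0,
  "grip_force": 30
}}

```text
clock: 21.82
position: [0.5003, -0.1883, 0.1437]
tool_rot: [-3.142, 0.0, 2.602]
force: [-1.2, -1.4, 3.6]
grip_width: 0.013
```

```bash
python3 st.py
```

```text
[ 0.5003 -0.1883  0.1437] [-3.142  0.     2.602] F [-1.2 -1.4  3.6] M [-0.257  0.162  0.042] 0.013 q [ 0.3   0.53 -0.07  1.93  0.06  0.68  1.22]
```

Call:
{"name": "move_arm", "arguments": {
  "motion": [
    [[0,0,0],[0,0,-0.06]],
    [[0,0,0],[0,0,-0.12]],
    [[0,0,0],[0,0,-0.18]],
    [[0,0,0],[0,0,-0.24]],
    [[0,0,0],[0,0,-0.3]],
    [[0,0,0],[0,0,-0.36]],
    [[0,0,0],[0,0,-0.42]],
    [[0,0,0],[0,0,-0.48]],
    [[0,0,0],[0,0,-0.54]],
    [[0,0,0],[0,0,-0.54]]
  ]
}}

```text
clock: 23.08
position: [0.5004, -0.1882, 0.1436]
tool_rot: [3.141, 0.0, 2.062]
force: [-0.6, -0.8, 3.5]
grip_width: 0.0128
```

```bash
python3 st.py; python3 - <<'E'
from h import *
g=grab_frame("scene");f=g["frame"][145:295,160:360];cv2.imwrite("pics/s14.png",cv2.resize(f[:,:,::-1],None,fx=4,fy=4,interpolation=cv2.INTER_CUBIC))
E
```

```text
[ 0.5004 -0.1882  0.1436] [3.141 0.    2.062] F [-0.6 -0.8  3.5] M [-0.211  0.014  0.001] 0.0128 q [ 0.2   0.54  0.07  1.94 -0.06  0.67  0.8 ]
```

View pics/s14.png

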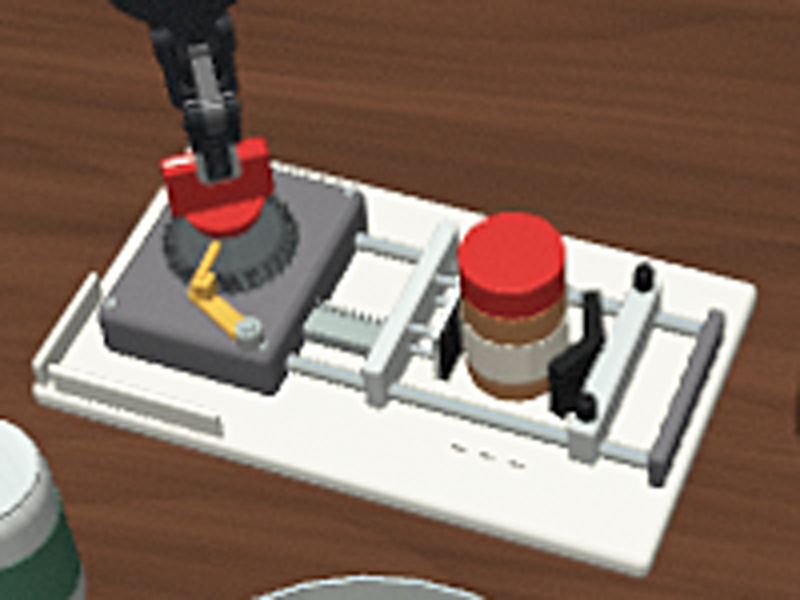

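Call:
{"name": "move_arm", "arguments": {
  "motion": [
    [[0,0,0],[0,0,-0.05]],
    [[0,0,0],[0,0,-0.1]],
    [[0,0,0],[0,0,-0.15]],
    [[0,0,0],[0,0,-0.2]],
    [[0,0,0],[0,0,-0.25]],
    [[0,0,0],[0,0,-0.25]]
  ]
}}

```text
clock: 23.88
position: [0.5004, -0.1882, 0.1436]
tool_rot: [3.141, 0.0, 1.813]
force: [-0.1, -2.0, 4.9]
grip_width: 0.0127
```

```bash
python3 st.py; python3 - <<'E'
from h import *
g=grab_frame("scene");f=g["frame"][145:295,160:360];cv2.imwrite("pics/s15.png",cv2.resize(f[:,:,::-1],None,fx=4,fy=4,interpolation=cv2.INTER_CUBIC))
E
```

```text
[ 0.5004 -0.1882  0.1436] [3.141 0.    1.813] F [-0.1 -2.   4.9] M [-0.244 -0.054 -0.015] 0.0127 q [ 0.15  0.54  0.14  1.94 -0.12  0.67  0.6 ]
```

View pics/s15.png

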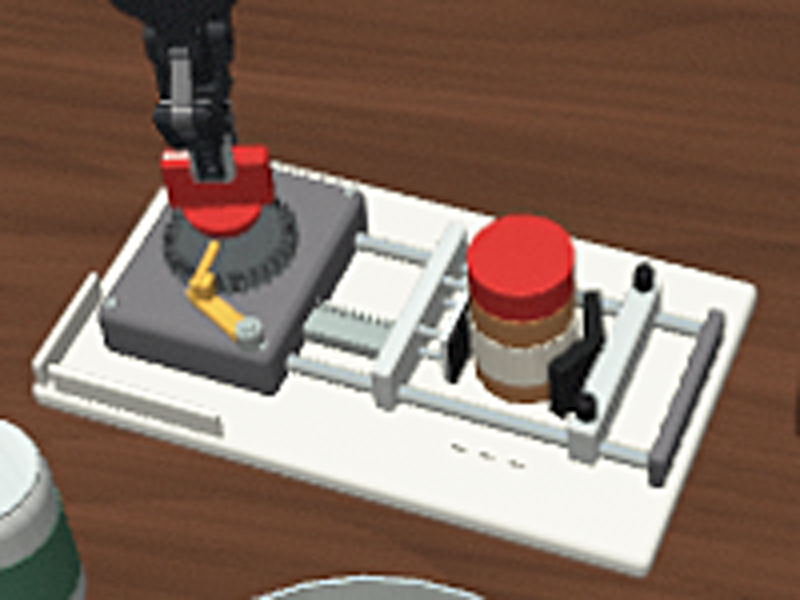

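Call:
{"name": "move_arm", "arguments": {
  "motion": [
    [[0,0,0.2],[0,0,-0.05]],
    [[0,0,0.2],[0,0,-0.1]],
    [[0,0,0.2],[0,0,-0.15]],
    [[0,0,0.2],[0,0,-0.15]]
  ]
}}

```text
clock: 24.42
position: [0.5004, -0.1882, 0.1438]
tool_rot: [3.141, 0.0, 1.663]
force: [1.5, -1.1, 3.7]
grip_width: 0.0125
```

```bash
python3 st.py
```

```text
[ 0.5004 -0.1882  0.1438] [3.141 0.    1.663] F [ 1.5 -1.1  3.7] M [-0.255 -0.221 -0.012] 0.0125 q [ 0.12  0.54  0.18  1.94 -0.15  0.67  0.48]
```

Call:
{"name": "move_arm", "arguments": {
  "motion": [
    [[0,0,0],[0,0,-0.03]],
    [[0,0,0],[0,0,-0.06]],
    [[0,0,0],[0,0,-0.06]]
  ]
}}

```text
clock: 24.8
position: [0.5003, -0.1882, 0.1438]
tool_rot: [3.141, 0.0, 1.601]
force: [1.4, -1.1, 4.5]
grip_width: 0.0127
```

```bash
python3 st.py
```

```text
[ 0.5003 -0.1882  0.1438] [3.141 0.    1.601] F [ 1.4 -1.1  4.5] M [-0.236 -0.346  0.065] 0.0127 q [ 0.1   0.55  0.2   1.94 -0.17  0.67  0.44]
```

Call:
{"name": "move_arm", "arguments": {
  "motion": [
    [[0,0,0],[0,0,-0.03]],
    [[0,0,0],[0,0,-0.06]],
    [[0,0,0],[0,0,-0.06]]
  ]
}}

```text
clock: 25.18
position: [0.5003, -0.1882, 0.1437]
tool_rot: [3.141, 0.0, 1.541]
force: [1.7, -2.1, 4.7]
grip_width: 0.0124
```

```bash
python3 st.py; python3 - <<'E'
from h import *
g=grab_frame("scene");f=g["frame"][145:295,160:360];cv2.imwrite("pics/s16.png",cv2.resize(f[:,:,::-1],None,fx=4,fy=4,interpolation=cv2.INTER_CUBIC))
E
```

```text
[ 0.5003 -0.1882  0.1437] [3.141 0.    1.541] F [ 1.7 -2.1  4.7] M [-0.329 -0.451  0.017] 0.0124 q [ 0.09  0.55  0.22  1.94 -0.18  0.67  0.39]
```

View pics/s16.png

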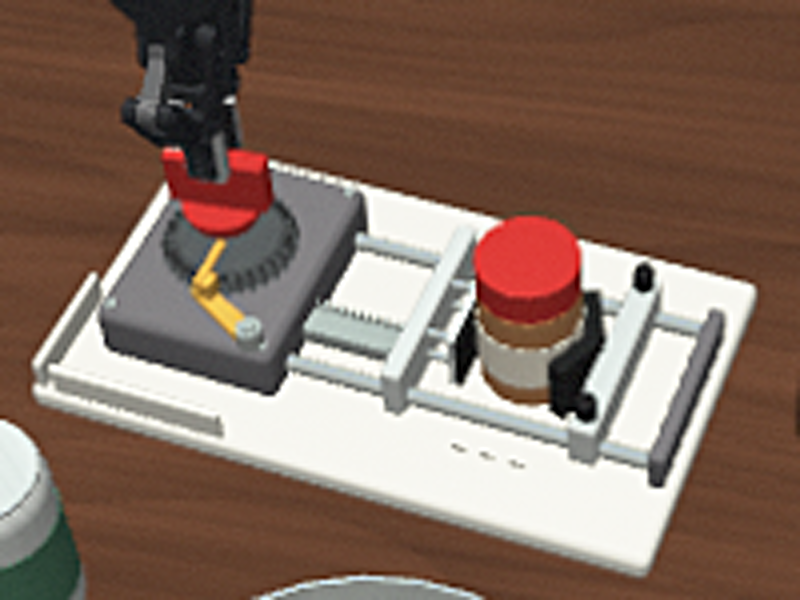

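Call:
{"name": "move_arm", "arguments": {
  "motion": [
    [[0,0,0],[0,0,-0.03]],
    [[0,0,0],[0,0,-0.06]],
    [[0,0,0],[0,0,-0.06]]
  ]
}}

```text
clock: 25.6
position: [0.5003, -0.1882, 0.1437]
tool_rot: [3.142, 0.0, 1.481]
force: [2.9, -1.5, 4.2]
grip_width: 0.0128
```

```bash
python3 st.py
```

```text
[ 0.5003 -0.1882  0.1437] [3.142 0.    1.481] F [ 2.9 -1.5  4.2] M [-0.273 -0.603  0.155] 0.0128 q [ 0.08  0.55  0.23  1.95 -0.19  0.67  0.34]
```

Call:
{"name": "move_arm", "arguments": {
  "motion": [
    [[0,0,0],[0,0,-0.03]],
    [[0,0,0],[0,0,-0.06]],
    [[0,0,0],[0,0,-0.06]]
  ]
}}

```text
clock: 25.98
position: [0.5003, -0.1882, 0.1437]
tool_rot: [3.142, 0.0, 1.421]
force: [3.1, -1.0, 4.6]
grip_width: 0.0131
```

```bash
python3 st.py
```

```text
[ 0.5003 -0.1882  0.1437] [3.142 0.    1.421] F [ 3.1 -1.   4.6] M [-0.331 -0.639  0.193] 0.0131 q [ 0.07  0.55  0.25  1.95 -0.21  0.67  0.29]
```

Call:
{"name": "move_arm", "arguments": {
  "motion": [
    [[0,0,0],[0,0,-0.03]],
    [[0,0,0],[0,0,-0.06]],
    [[0,0,0],[0,0,-0.06]]
  ]
}}

```text
clock: 26.35
position: [0.5003, -0.1882, 0.1437]
tool_rot: [3.142, 0.0, 1.361]
force: [3.0, -1.5, 3.8]
grip_width: 0.0132
```

```bash
python3 st.py; python3 - <<'E'
from h import *
g=grab_frame("scene");f=g["frame"][145:295,160:360];cv2.imwrite("pics/s17.png",cv2.resize(f[:,:,::-1],None,fx=4,fy=4,interpolation=cv2.INTER_CUBIC))
E
```

```text
[ 0.5003 -0.1882  0.1437] [3.142 0.    1.361] F [ 3.  -1.5  3.8] M [-0.359 -0.696  0.227] 0.0132 q [ 0.06  0.55  0.27  1.95 -0.22  0.67  0.25]
```

View pics/s17.png

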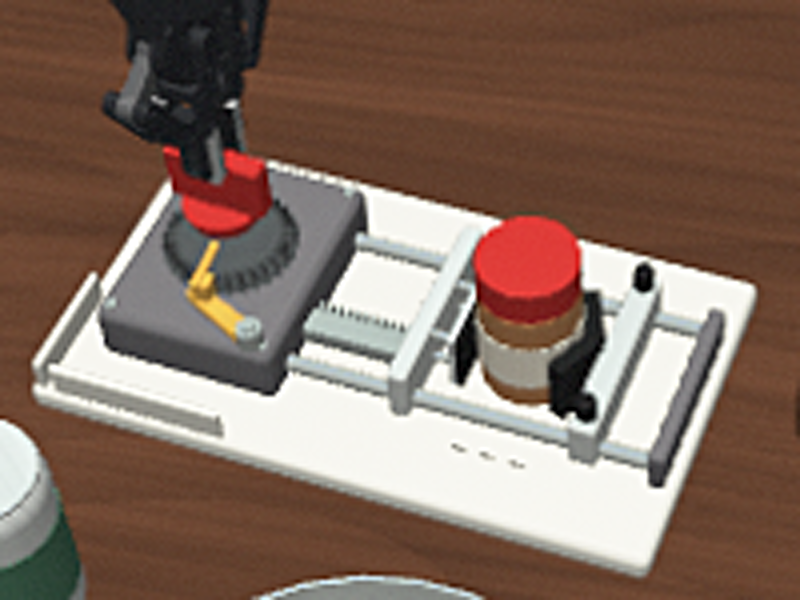

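Call:
{"name": "move_arm", "arguments": {
  "motion": [
    [[0,0,0],[0,0,-0.03]],
    [[0,0,0],[0,0,-0.06]],
    [[0,0,0],[0,0,-0.06]]
  ],
  "grip_force": 45
}}

```text
clock: 26.78
position: [0.5003, -0.1882, 0.1437]
tool_rot: [3.142, 0.0, 1.301]
force: [3.0, -2.0, 4.6]
grip_width: 0.0119
```

```bash
python3 st.py
```

```text
[ 0.5003 -0.1882  0.1437] [3.142 0.    1.301] F [ 3.  -2.   4.6] M [-0.387 -0.816  0.331] 0.0119 q [ 0.04  0.55  0.28  1.95 -0.24  0.67  0.2 ]
```

Call:
{"name": "move_arm", "arguments": {
  "motion": [
    [[0,0,0],[0,0,-0.03]],
    [[0,0,0],[0,0,-0.06]],
    [[0,0,0],[0,0,-0.06]]
  ]
}}

```text
clock: 27.15
position: [0.5003, -0.1882, 0.1437]
tool_rot: [3.142, 0.0, 1.241]
force: [3.3, -1.2, 3.4]
grip_width: 0.0121
```

```bash
python3 st.py
```

```text
[ 0.5003 -0.1882  0.1437] [3.142 0.    1.241] F [ 3.3 -1.2  3.4] M [-0.393 -0.821  0.326] 0.0121 q [ 0.03  0.56  0.3   1.95 -0.25  0.67  0.16]
```

Call:
{"name": "move_arm", "arguments": {
  "motion": [
    [[0,0,0],[0,0,-0.03]],
    [[0,0,0],[0,0,-0.06]],
    [[0,0,0],[0,0,-0.06]]
  ]
}}

```text
clock: 27.52
position: [0.5003, -0.1882, 0.1437]
tool_rot: [3.142, 0.0, 1.181]
force: [3.8, -1.4, 3.9]
grip_width: 0.012
```

```bash
python3 st.py
```

```text
[ 0.5003 -0.1882  0.1437] [3.142 0.    1.181] F [ 3.8 -1.4  3.9] M [-0.38  -0.881  0.401] 0.012 q [ 0.02  0.56  0.31  1.95 -0.27  0.67  0.11]
```

Call:
{"name": "move_arm", "arguments": {
  "motion": [
    [[0,0,0],[0,0,-0.02]],
    [[0,0,0],[0,0,-0.04]],
    [[0,0,0],[0,0,-0.04]]
  ]
}}

```text
clock: 27.9
position: [0.5003, -0.1882, 0.1437]
tool_rot: [3.142, 0.0, 1.141]
force: [4.1, -1.5, 3.7]
grip_width: 0.0124
```

```bash
python3 st.py;python3 - <<'E'
from h import *
g=grab_frame("scene");f=g["frame"][145:295,160:360];cv2.imwrite("pics/s18.png",cv2.resize(f[:,:,::-1],None,fx=4,fy=4,interpolation=cv2.INTER_CUBIC))
E
```

```text
[ 0.5003 -0.1882  0.1437] [3.142 0.    1.141] F [ 4.1 -1.5  3.7] M [-0.416 -0.888  0.419] 0.0124 q [ 0.01  0.56  0.33  1.95 -0.28  0.67  0.08]
```

View pics/s18.png

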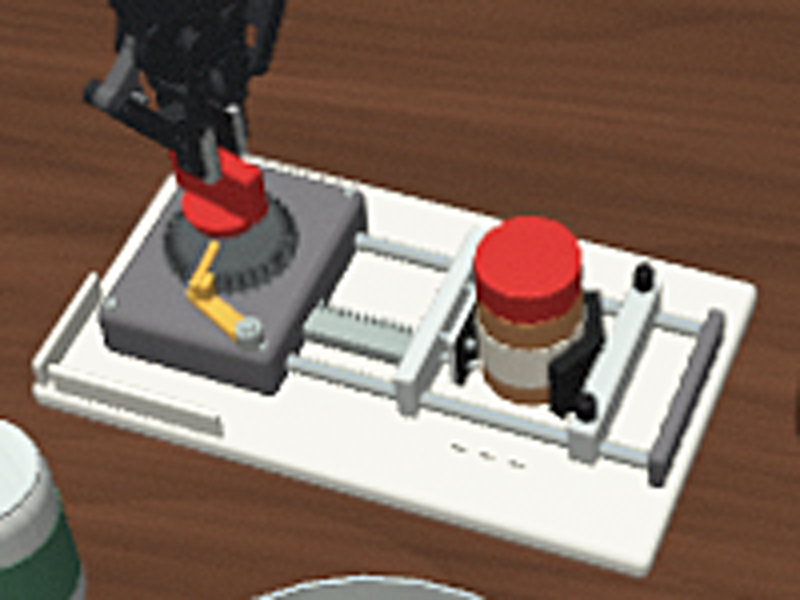

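Call:
{"name": "move_arm", "arguments": {
  "motion": [
    [[0,0,0],[0,0,-0.02]],
    [[0,0,0],[0,0,-0.03]],
    [[0,0,0],[0,0,-0.03]]
  ]
}}

```text
clock: 28.32
position: [0.5003, -0.1882, 0.1437]
tool_rot: [-3.142, 0.0, 1.112]
force: [3.6, -2.1, 3.8]
grip_width: 0.0122
```

```bash
python3 st.py
```

```text
[ 0.5003 -0.1882  0.1437] [-3.142  0.     1.112] F [ 3.6 -2.1  3.8] M [-0.372 -0.92   0.525] 0.0122 q [ 0.01  0.56  0.33  1.95 -0.28  0.68  0.06]
```

Call:
{"name": "move_arm", "arguments": {
  "motion": [
    [[0,0,0],[0,0,0.02]],
    [[0,0,0],[0,0,0.04]],
    [[0,0,0],[0,0,0.04]]
  ]
}}

```text
clock: 28.7
position: [0.5002, -0.1882, 0.1437]
tool_rot: [-3.142, -0.0, 1.152]
force: [3.6, -1.4, 3.7]
grip_width: 0.0119
```

```bash
python3 st.py
```

```text
[ 0.5002 -0.1882  0.1437] [-3.142 -0.     1.152] F [ 3.6 -1.4  3.7] M [-0.428 -0.856  0.495] 0.0119 q [ 0.01  0.56  0.32  1.95 -0.27  0.67  0.09]
```

Call:
{"name": "move_arm", "arguments": {
  "motion": [
    [[0,0,0],[0,0,0.02]],
    [[0,0,0],[0,0,0.04]],
    [[0,0,0],[0,0,0.04]]
  ]
}}

```text
clock: 29.08
position: [0.5002, -0.1882, 0.1437]
tool_rot: [-3.142, -0.0, 1.192]
force: [3.5, -0.5, 3.9]
grip_width: 0.0124
```

```bash
python3 st.py
```

```text
[ 0.5002 -0.1882  0.1437] [-3.142 -0.     1.192] F [ 3.5 -0.5  3.9] M [-0.317 -0.906  0.394] 0.0124 q [ 0.02  0.56  0.31  1.95 -0.26  0.67  0.12]
```

Call:
{"name": "move_arm", "arguments": {
  "motion": [
    [[0,0,0],[0,0,0.02]],
    [[0,0,0],[0,0,0.04]],
    [[0,0,0],[0,0,0.04]]
  ]
}}

```text
clock: 29.45
position: [0.5002, -0.1882, 0.1437]
tool_rot: [-3.142, -0.0, 1.232]
force: [3.6, -1.1, 4.3]
grip_width: 0.0119
```

```bash
python3 st.py
```

```text
[ 0.5002 -0.1882  0.1437] [-3.142 -0.     1.232] F [ 3.6 -1.1  4.3] M [-0.348 -0.95   0.432] 0.0119 q [ 0.03  0.56  0.3   1.95 -0.25  0.67  0.15]
```

Call:
{"name": "move_arm", "arguments": {
  "motion": [
    [[0,0,0],[0,0,0.02]],
    [[0,0,0],[0,0,0.03]],
    [[0,0,0],[0,0,0.03]]
  ]
}}

```text
clock: 29.82
position: [0.5002, -0.1882, 0.1437]
tool_rot: [-3.142, -0.0, 1.262]
force: [3.5, -1.2, 4.1]
grip_width: 0.0125
```

```bash
python3 st.py
```

```text
[ 0.5002 -0.1882  0.1437] [-3.142 -0.     1.262] F [ 3.5 -1.2  4.1] M [-0.328 -0.9    0.394] 0.0125 q [ 0.04  0.56  0.29  1.95 -0.25  0.67  0.17]
```

```bash
python3 - <<'E'
from h import *
g=grab_frame("scene");f=g["frame"][145:295,160:360];b=cv2.resize(f[:,:,::-1],None,fx=4,fy=4,interpolation=cv2.INTER_CUBIC);cv2.imwrite("pics/s19.png",b)
# jaw crossbar shift: patch around lower end, template matching vs images
t=b[330:415,370:450]
for n,psi in((14,2.062),(15,1.813),(16,1.541),(17,1.361),(18,1.141),(19,1.262)):
    im=cv2.imread(f"pics/s{n}.png")
    r=cv2.matchTemplate(im[300:440,330:490],t,cv2.TM_CCOEFF_NORMED);_,v,_,p=cv2.minMaxLoc(r)
    x,y=p
    q=lambda a,b_,c:0.5*(a-c)/(a-2*b_+c)
    dx=q(r[y,x-1],r[y,x],r[y,x+1]) if 0<x<r.shape[1]-1 else 0
    print(n,psi,round(v,3),round(x+dx-40,2),y-30)
E
```

```text
14 2.062 0.974 -27.37 -8
15 1.813 0.972 -18.49 -5
16 1.541 0.968 -9.08 -3
17 1.361 0.977 -3.21 -1
18 1.141 0.969 3.52 1
19 1.262 1.0 -0.0 0
```

View pics/s19.png

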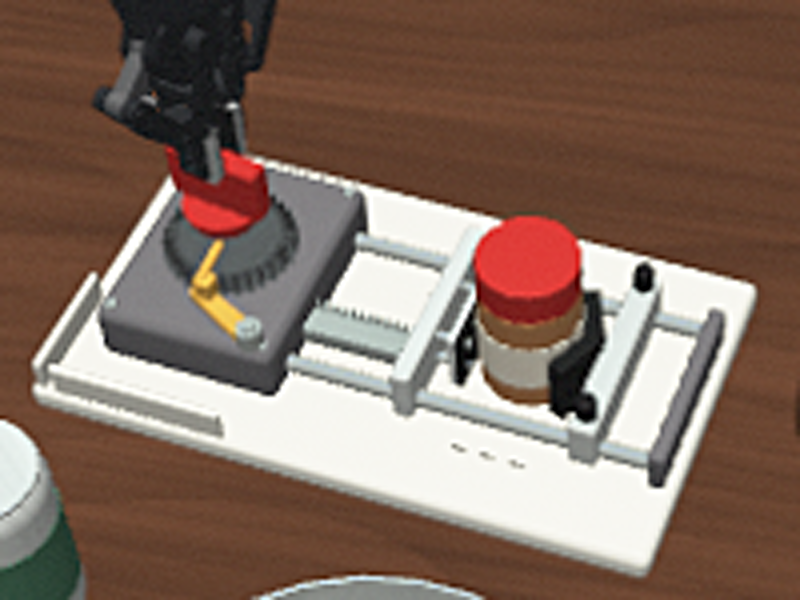

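Call:
{"name": "move_arm", "arguments": {
  "motion": [
    [[0,0,0],[0,0,0.02]],
    [[0,0,0],[0,0,0.03]],
    [[0,0,0],[0,0,0.03]]
  ]
}}

```text
clock: 30.25
position: [0.5002, -0.1882, 0.1437]
tool_rot: [-3.142, -0.0, 1.292]
force: [4.0, -2.4, 4.2]
grip_width: 0.0121
```

```bash
python3 st.py
```

```text
[ 0.5002 -0.1882  0.1437] [-3.142 -0.     1.292] F [ 4.  -2.4  4.2] M [-0.359 -0.878  0.32 ] 0.0121 q [ 0.04  0.55  0.28  1.95 -0.24  0.67  0.19]
```

Call:
{"name": "move_arm", "arguments": {
  "motion": [
    [[0,0,0],[0,0,0.02]],
    [[0,0,0],[0,0,0.03]],
    [[0,0,0],[0,0,0.03]]
  ]
}}

```text
clock: 30.62
position: [0.5002, -0.1882, 0.1437]
tool_rot: [-3.142, -0.0, 1.322]
force: [2.8, -1.8, 3.8]
grip_width: 0.0121
```

```bash
python3 st.py
```

```text
[ 0.5002 -0.1882  0.1437] [-3.142 -0.     1.322] F [ 2.8 -1.8  3.8] M [-0.379 -0.853  0.245] 0.0121 q [ 0.05  0.55  0.28  1.95 -0.23  0.67  0.22]
```

Call:
{"name": "move_arm", "arguments": {
  "motion": [
    [[0,0,0],[0,0,0.02]],
    [[0,0,0],[0,0,0.02]]
  ]
}}

```text
clock: 30.88
position: [0.5002, -0.1882, 0.1437]
tool_rot: [-3.142, -0.0, 1.342]
force: [3.1, -1.2, 3.2]
grip_width: 0.0124
```

```bash
python3 st.py
```

```text
[ 0.5002 -0.1882  0.1437] [-3.142 -0.     1.342] F [ 3.1 -1.2  3.2] M [-0.355 -0.818  0.066] 0.0124 q [ 0.05  0.55  0.27  1.95 -0.23  0.67  0.23]
```

Call:
{"name": "move_arm", "arguments": {
  "motion": [
    [[0,0,0],[0,0,0.02]],
    [[0,0,0],[0,0,0.02]]
  ]
}}

```text
clock: 31.12
position: [0.5002, -0.1883, 0.1437]
tool_rot: [-3.142, -0.0, 1.362]
force: [2.7, -1.5, 3.8]
grip_width: 0.0123
```

```bash
python3 st.py
```

```text
[ 0.5002 -0.1883  0.1437] [-3.142 -0.     1.362] F [ 2.7 -1.5  3.8] M [-0.386 -0.734 -0.149] 0.0123 q [ 0.06  0.55  0.26  1.95 -0.22  0.67  0.25]
```

Call:
{"name": "move_arm", "arguments": {
  "motion": [
    [[0,0,0],[0,0,-0.03]],
    [[0,0,0],[0,0,-0.07]],
    [[0,0,0],[0,0,-0.11]],
    [[0,0,0],[0,0,-0.15]],
    [[0,0,0],[0,0,-0.19]],
    [[0,0,0],[0,0,-0.23]],
    [[0,0,0],[0,0,-0.25]],
    [[0,0,0],[0,0,-0.26]],
    [[0,0,0],[0,0,-0.27]],
    [[0,0,0],[0,0,-0.27]]
  ]
}}

```text
clock: 32.38
position: [0.5003, -0.1882, 0.1438]
tool_rot: [3.142, -0.0, 1.092]
force: [4.2, -1.1, 4.2]
grip_width: 0.0123
```

```bash
python3 st.py
```

```text
[ 0.5003 -0.1882  0.1438] [ 3.142 -0.     1.092] F [ 4.2 -1.1  4.2] M [-0.411 -0.947  0.516] 0.0123 q [ 0.    0.56  0.34  1.95 -0.29  0.68  0.04]
```

Call:
{"name": "move_arm", "arguments": {
  "motion": [
    [[0,0,0],[0,0,0.02]],
    [[0,0,0],[0,0,0.04]],
    [[0,0,0],[0,0,0.045]],
    [[0,0,0],[0,0,0.045]]
  ]
}}

```text
clock: 32.88
position: [0.5002, -0.1883, 0.1437]
tool_rot: [-3.142, -0.0, 1.137]
force: [3.6, -2.2, 4.4]
grip_width: 0.0123
```

```bash
python3 st.py
```

```text
[ 0.5002 -0.1883  0.1437] [-3.142 -0.     1.137] F [ 3.6 -2.2  4.4] M [-0.463 -0.9    0.056] 0.0123 q [ 0.01  0.56  0.33  1.95 -0.28  0.67  0.08]
```

Call:
{"name": "move_arm", "arguments": {
  "motion": [
    [[0,0,0],[0,0,0.002]],
    [[0,0,0],[0,0,0.002]],
    [[0,0,0],[0,0,0.002]],
    [[0,0,20],[0,0,0]],
    [[0,0,50],[0,0,0]],
    [[0,0,90],[0,0,0]],
    [[-20,-40,120],[0,0,0]],
    [[-40,-80,120],[0,0,0]],
    [[-40,-80,120],[0,0,0]]
  ],
  "jaw": 40
}}

```text
clock: 34.0
position: [0.4584, -0.2709, 0.2641]
tool_rot: [3.141, 0.001, 1.132]
force: [1.1, 0.4, -0.7]
grip_width: 0.0401
```

```bash
python3 st.py; python3 - <<'E'
from h import *
from fit import fitknob
g=grab_frame("scene");f=g["frame"][145:295,160:360];b=cv2.resize(f[:,:,::-1],None,fx=4,fy=4,interpolation=cv2.INTER_CUBIC);cv2.imwrite("pics/s20.png",b)
cv2.imwrite("pics/full20.png",g["frame"][:,:,::-1])
ref=cv2.imread("pics/s19.png")[330:415,370:450]
r=cv2.matchTemplate(b[300:440,330:490],ref,cv2.TM_CCOEFF_NORMED);print(cv2.minMaxLoc(r)[1],np.array(cv2.minMaxLoc(r)[3])-[40,30])
print(fitknob([.5,-.1886,1.12],which=(1,)))
E
```

```text
[ 0.4584 -0.2709  0.2641] [3.141e+00 1.000e-03 1.132e+00] F [ 1.1  0.4 -0.7] M [ 0.017 -0.008  0.014] 0.0401 q [ 0.1   0.39  0.42  1.85 -0.2   0.94  0.18]
0.9505109786987305 [4 1]
(array([ 0.50077675, -0.18807707,  1.04000991]), [np.float64(0.10226024625700902)])
```

View pics/s20.png

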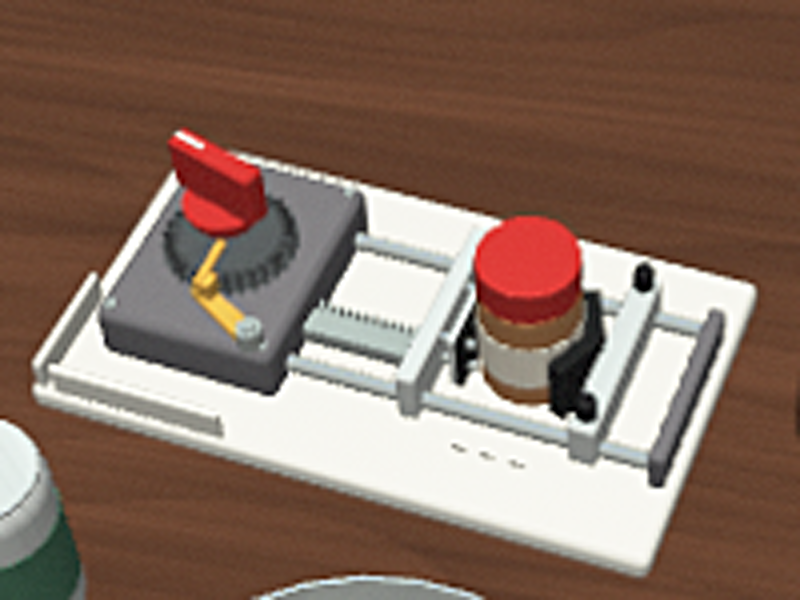

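View pics/full20.png

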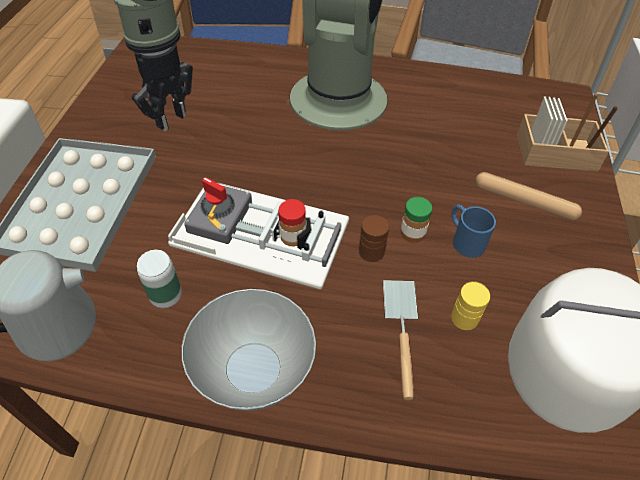

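```bash
python3 -c "
from workcell import *
print(job_done())"
```

```text
the job is handed in; nothing more can be done
None
```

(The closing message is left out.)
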